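# Cover the bamboo-pin polishing tub and hold its cam lift up

## Robot

A 6-joint arm with a two-finger parallel gripper is mounted at the origin on the work surface. World frame = base frame: x ahead of the robot, y to its left, z up, the work surface at z = 0. Lengths are in m, angles in rad, forces in N, time in s.
With the tool pointing down it reaches from about 0.325 to 0.75 m from the base axis. Payload 7.6 kg.
Tool frame: the origin (TCP) lies midway between the tips of the shut fingers; the grasp point (between the pads) lies 19 mm behind it; z points along the fingers, y is the direction in which the jaws open and shut (so a half turn about z gives the same grasp; the last joint's range is limited). The gripper opens to 85 mm and grips with 20 to 120 N. Pads are 22 mm wide; open, the fingers measure 114 mm over their backs; the gripper's body (76 mm by 85 mm) begins 54 mm behind the grasp point. The pads swing forward as they close: fully open they stand 13 mm farther back than shut.
Start: joints at [1.043, 0.052, 1.401, -0, 1.689, -0.07], TCP at [0.232, 0.471, 0.205] pointing down, gripper open.
Joint ranges: [-2.9, 2.9], [-0.91, 2.17], [0.12, 2.37], [-1.06, 4.2], [0.26, 2.73], [-2.93, 2.93]. Speed limits (rad/s): [2.57, 2.57, 3.01, 3.14, 3.14, 3.14].

## Interface

Orientations are given as a rotation vector (axis times angle).
In Python, from station import read_state, imaging, sign_off gives the robot as it stands. The module is installed in compiled form; this text tells all that it offers.
- The arm moves only by the tool jog_arm, never from a script. Its argument "steps" is a list of rows, each an object of numbers: "wx", "wy", "wz": the turn, a rotation vector about the world's x, y, z in degrees; "tx", "ty", "tz": the shift along the world's x, y, z in cm; "claw": the opening in per cent of the stroke, from 0 (shut) to 100 (fully open). In form: [{"wx": .., "wy": .., "wz": .., "tx": .., "ty": .., "tz": .., "claw": ..}, ...]. A call has 1 to 20 rows; each row is the pose to reach, as a shift and turn from the pose measured when the call began; what a row does not reach only later rows make up. A row lasts 1/10 s, in which the tool goes at most 50 mm and 8.59 degrees, less where a joint would pass 70% of its speed; a pose out of reach is approached as far as the arm can. A call with a gripper value outside its range is refused whole. The fingers move at their own pace and stop on an object; the grip force is fixed at half the most. Time passes only in rows, so rows that repeat a pose let the fingers close. It gives the time, the measured TCP pose, the force and the opening at its end, in the units of the state.
- read_state(): the state, without advancing time (a new reading comes with each control period).
- imaging.get_image(name): name is "side" or "top"; returns the picture (480x640x3 uint8, red, green, blue); there is no depth.
- imaging.calibration(name): a dict with "intrinsics" (3x3 intrinsics, pixels), "k1" (the pictures are not rectified: a ray, as slopes to the right and down, at radius r is drawn at 1 + k1 r^2 times it, then the intrinsics apply), "world_from_camera" (4x4, takes a point from camera to world coordinates). Camera axes: x right, y down, z forward; pixel columns grow to the right and rows downward; lengths in m; the calibration is good to about 2 mm. A picture is of the moment at which its call begins. calibration takes no time and is no camera call.
- sign_off(): hands the job in, once; it reports no verdict.
The state is a dict: "time_s": time; "joints": joint angles; "joint_vel": joint speeds; "joint_efforts": joint torques, N m; "ee_pos": TCP position; "tcp_rot": TCP orientation; "contact_force": force on the tool from outside, world axes, zero at the start; "wrist_torque": the same for the moment, N m; "gripper_width": finger opening in m.
Only numpy, scipy, OpenCV 4.12 (cv2) and the standard library are available. Lean on these libraries where they do the work, as an engineer would, in place of code of your own. Each camera call takes 0.05 s, during which the arm holds its last target.

## Task

Set the loose wooden cover onto the open steel tub of the little polishing machine so that it sits seated and level, and let go of it. Then swing the red-handled cam lever up until it stands upright, where the cam lifts the covered tub to its highest point against the drive wheel; the lever springs back if let go, so finish with the gripper still holding it there, with no letting go at the end. Leave the other things on the bench where they are.

Things in the scene. Friction and masses are not known exactly. Their poses are not given: they have to be found in the camera images.
- cover: Loose round cover of pale wood, about 0.2 kg: disc 124 mm across and 6 mm thick, under it a round plug 102 mm across and 8 mm deep (lower edge chamfered 3 mm) that drops into the tub with 3 mm play all round, on top an upright black knob. Starts lying flat on the bench on its plug. Origin at the centre of the plug's underside, z up through the knob.
- cover_knob (a point): Centre of the cover's black knob, an upright cylinder 28 mm across, 34 mm tall (17 mm above and below this point; its foot is the disc's top). 34 mm above the plug's underside, 26 mm above the disc's underside.
- cover_seat (a point): Centre of the underside of the cover's disc, the face that rests on the tub's rim; meets tub_rim when seated.
- tub_rim (a point): Centre of the tub's open mouth at rim height. Steel tub, outside 116 mm across, inside 108 mm, 70 mm tall, on a square aluminium lift plate. Rim 146 mm above the bench at lever value 0, 158 mm with the lever upright. z up; the axes are those of the machine, x pointing from the tub to the blue motor, whose black drive wheel stands up to 127 mm above the bench on the tub's far (+x) side.
- tub (a joint): Lift of the tub, m: 0 down, 0.012 at its highest; it follows the lever value q as 0.012 x sin(q).
- cam_lever (a joint): Angle of the cam lever, rad: 0 lever level, pointing along the machine's -x (to the robot); grows as its end swings up and over; 1.57 upright, which is the highest lift; past it the tub sinks again (stop at 2.4). A spring and friction resist with about 3 to 6 N at the handle; it stays where left below about 0.6 and springs back to about there from upright when let go.
- lever_grip (a point): Centre of the lever's red handle, a round bar 18 mm across and 60 mm long, lying level along the machine's y axis (30 mm each way from this point), sticking out from the lever to the machine's -y side. It moves with the lever on a circle of radius 100 mm about shaft; the lever arm itself is 35 mm from this point towards +y. Its x axis points from the handle to the shaft.
- shaft (a point): Fixed point on the lever's turning axis, 50 mm above the bench, in the plane of the handle's middle; axes as the machine's, turning axis along y. With the lever upright the handle's centre is 100 mm straight above this point.
- wax_tin: Bystander, to be left alone: yellow round tin, 68 mm across, 55 mm tall. Origin at the centre of its underside.
- buff: Bystander, to be left alone: flat reddish-brown buffing disc, 96 mm across, 22 mm tall, no knob. Origin at the centre of its underside.
- brush: Bystander, to be left alone: hand brush lying flat. Origin at its underside, lying along x.
- slat1: Bystander, to be left alone: bamboo slat 190 x 22 x 8 mm. Origin at the centre of its underside.
- slat2: Bystander, to be left alone: bamboo slat 170 x 20 x 8 mm. Origin at the centre of its underside.
- mug: Bystander, to be left alone: blue mug, 76 mm across, 85 mm tall, handle on its own +y side. Origin at the centre of its underside.
Mind the look-alikes: they are no part of the job. Of the things that look like the cover, take the one that is nearest to the robot's base at the start.

How it is judged:
By the outcome, as a careful person would: the job done as asked, in the order asked, and still so for the second after the job is handed in, while the arm keeps its last pose, push and grip.
It also fails if it takes over 54 s, if anything falls off the work surface, if the arm or the gripper's body presses on something with over 40 N, if the wrist force passes 120 N, or if a joint passes its speed limit or range.

## Working session

There is one attempt and no reset: what is moved stays moved. The work goes in short steps, Python scripts to look and compute and a tool call to move; the robot and the scene stay as the last step left them, time stands still between calls to the robot, and variables do not carry over. Pictures are saved under pics/ and viewed, and the job is handed in when it is done.

Besides the shell and the picture viewer there is one more tool, called after "Emit:" by a JSON object that holds its "fn" and its "kwargs", one argument or row to a line. jog_arm: Moves the arm, as the interface text tells. Its arguments: {"type":"object","properties":{"steps":{"type":"array"}},"required":["steps"]}

```bash
mkdir -p pics; python3 - <<'E'
from station import read_state, imaging
import cv2
for n in("side","top"):
    im=imaging.get_image(n); cv2.imwrite(f"pics/{n}0.png",im[:,:,::-1])
    c=imaging.calibration(n); print(n,c)
print(read_state())
E
```

```text
side {'intrinsics': array([[436.84977155,   0.        , 317.49660464],
       [  0.        , 436.84977155, 233.88887781],
       [  0.        ,   0.        ,   1.        ]]), 'k1': -0.08932560632604905, 'world_from_camera': array([[-0.88677947, -0.3549222 ,  0.29606149,  0.31209249],
       [-0.46205824,  0.66531281, -0.58639667,  0.49117279],
       [ 0.0111517 , -0.65680218, -0.75398046,  0.8016275 ],
       [ 0.        ,  0.        ,  0.        ,  1.        ]])}
top {'intrinsics': array([[433.1867449 ,   0.        , 320.02140562],
       [  0.        , 433.1867449 , 244.09465972],
       [  0.        ,   0.        ,   1.        ]]), 'k1': -0.0457868883945171, 'world_from_camera': array([[ 0.01180257, -0.98897659,  0.14760085,  0.42963024],
       [-0.99992332, -0.01111973,  0.00545059, -0.04270378],
       [-0.00374922, -0.14765387, -0.98903199,  0.99819073],
       [ 0.        ,  0.        ,  0.        ,  1.        ]])}
{'time_s': 0.1, 'joints': array([ 1.04268675e+00,  5.27825021e-02,  1.40161383e+00,  8.99258471e-06,
        1.68860442e+00, -7.03134813e-02]), 'joint_vel': array([-0.00023576, -0.00242127, -0.00313874,  0.00052318, -0.00022893,
        0.00045411]), 'joint_efforts': array([ 1.84328594e-03, -3.82577884e+01, -3.60987997e+01,  1.94774330e-07,
        4.80011469e-03,  6.92037702e-06]), 'ee_pos': array([0.23186577, 0.47068615, 0.20455684]), 'tcp_rot': array([-7.12743467e-01, -3.05923771e+00,  2.10914788e-03]), 'contact_force': array([ 0.07282072,  0.05836031, -0.44944607]), 'wrist_torque': array([ 0.03983544,  0.00477374, -0.00492742]), 'gripper_width': 0.08578744212246137}
```

View pics/side0.png

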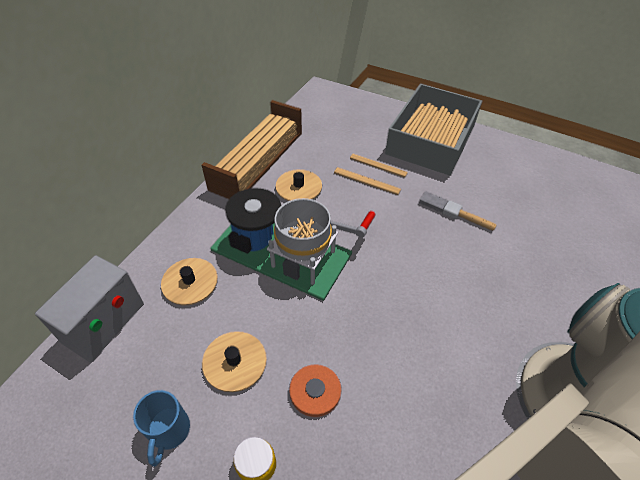

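View pics/top0.png

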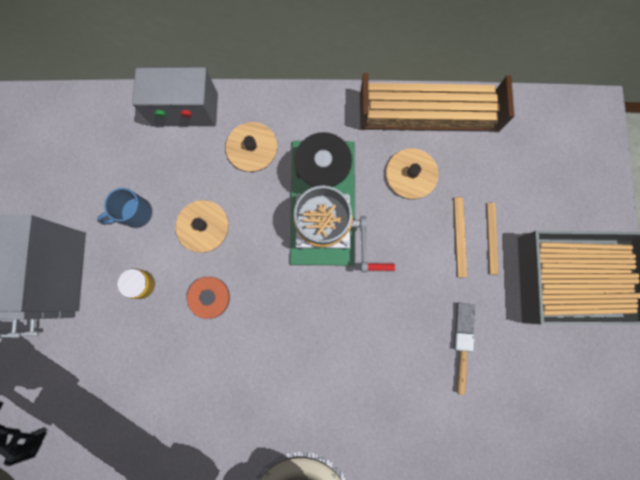

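Candidates for the cover are three knobbed wooden discs. In top view they are at A (202,226), B (250,147) and C (413,174). In side view they are at A (234,361), B (188,280) and C (298,185). The buff at (208,297) has no knob. A looks nearest to the base, so I'll compute the distances and take crops.

```bash
cat > h.py <<'E'
import numpy as np, cv2
from station import imaging
from scipy.optimize import least_squares
def cal(n):
    c=imaging.calibration(n); return c['intrinsics'],c['k1'],c['world_from_camera']
def ray(n,u,v):
    K,k,T=cal(n)
    p=cv2.undistortPoints(np.array([[[u,v]]],float),K,np.array([k,0,0,0]))[0,0]
    return T[:3,3],T[:3,:3]@np.array([p[0],p[1],1])
def atz(n,u,v,z):
    o,d=ray(n,u,v); return o+d*(z-o[2])/d[2]
def proj(n,P):
    K,k,T=cal(n); q=(np.atleast_2d(P)-T[:3,3])@T[:3,:3]
    s=q[:,:2]/q[:,2:]; s=s*(1+k*(s**2).sum(1,keepdims=True)); return s*[K[0,0],K[1,1]]+K[:2,2]
def tri(a,b):
    (o1,d1),(o2,d2)=ray('top',*a),ray('side',*b)
    t=np.linalg.lstsq(np.c_[d1,-d2],o2-o1,rcond=None)[0]
    p,q=o1+t[0]*d1,o2+t[1]*d2; return (p+q)/2,np.linalg.norm(p-q)
def crop(src,dst,x0,y0,w,h,s):
    im=cv2.imread(src)[y0:y0+h,x0:x0+w]; cv2.imwrite(dst,cv2.resize(im,None,fx=s,fy=s,interpolation=cv2.INTER_CUBIC))
E
python3 - <<'E'
from h import *
for n,t,s in(("A",(200,225),(232,355)),("B",(250,144),(187,275)),("C",(414,171),(298,180)),("tub",(323,216),(302,215)),("handle",(380,267),(367,221))):
    p,e=tri(t,s); print(n,p.round(4),round(e,4),np.hypot(*p[:2]).round(3))
crop("pics/top0.png","pics/t1.png",170,190,80,60,10)
crop("pics/side0.png","pics/s1.png",195,325,80,60,10)
crop("pics/top0.png","pics/t2.png",280,130,120,90+55,5) if 0 else crop("pics/top0.png","pics/t2.png",285,170,120,100,6)
crop("pics/side0.png","pics/s2.png",255,190,125,100,6)
E
```

```text
A [0.6162 0.2378 0.0303] 0.0022 0.66
B [0.8101 0.13   0.0306] 0.0003 0.82
C [ 0.7492 -0.2546  0.0266] 0.0005 0.791
tub [ 0.6147 -0.0425  0.155 ] 0.0055 0.616
handle [ 0.5191 -0.1677  0.0677] 0.0019 0.546
```

View pics/t1.png

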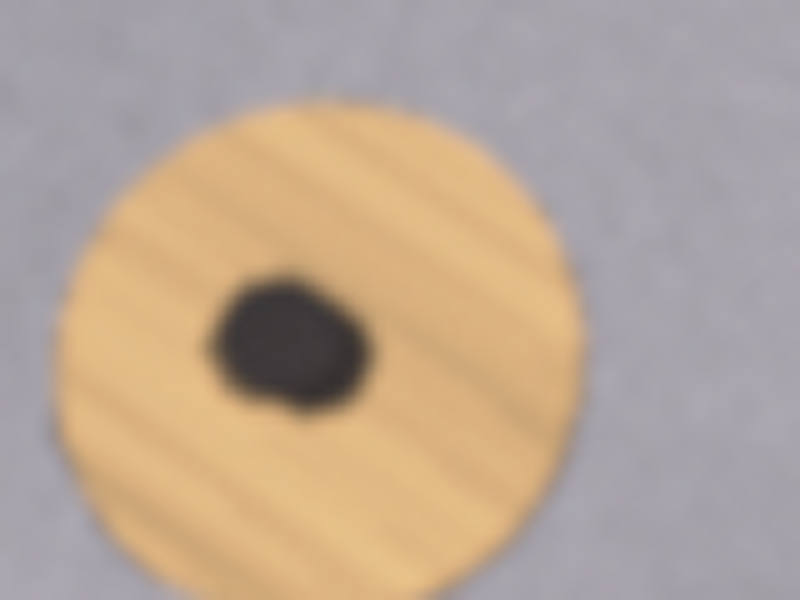

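View pics/s1.png

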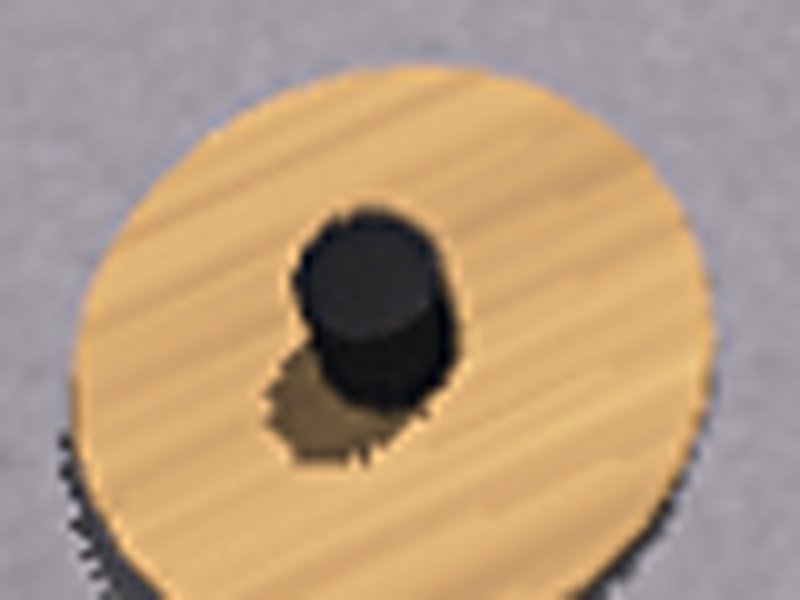

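View pics/t2.png

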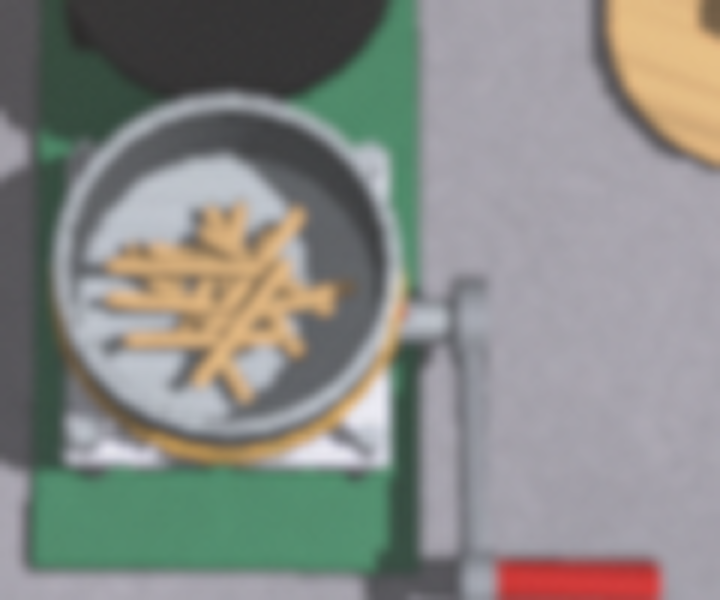

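View pics/s2.png

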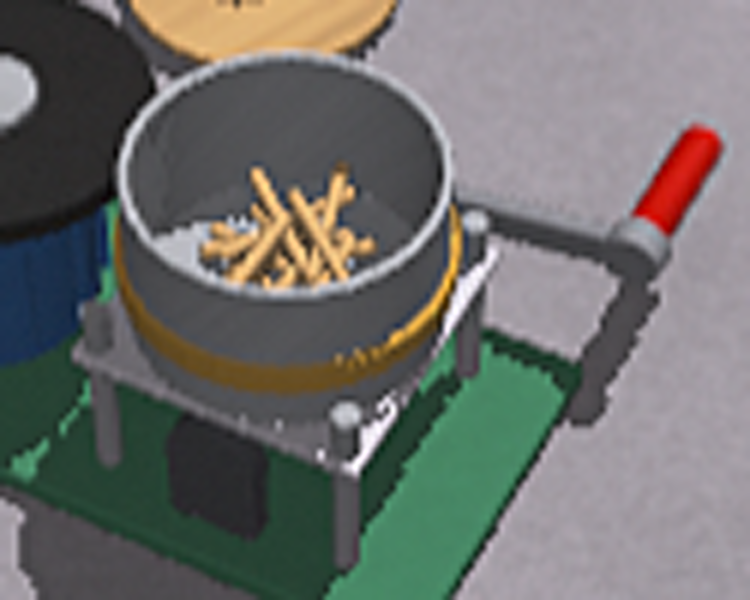

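Crops: A is a knobbed wooden disc. The tub rim is centred near (323,214) in top and (302,219) in side, and the handle is visible in both. Next I'll fit circles precisely.

```bash
cat > fit.py <<'E'
from h import *
from scipy.spatial import cKDTree
def circ(P,r,n=720):
    a=np.linspace(0,2*np.pi,n); return np.c_[P[0]+r*np.cos(a),P[1]+r*np.sin(a),np.full(n,P[2])]
def fitc(pts,r,p0,zfix=None):
    def f(x):
        P=[x[0],x[1],x[2] if zfix is None else zfix]
        return np.concatenate([cKDTree(proj(n,circ(P,r))).query(q)[0]*1. for n,q in pts.items()])
    s=least_squares(f,p0,x_scale=.01,diff_step=1e-4,loss='soft_l1'); return s.x,np.abs(s.fun).max(),np.sqrt((s.fun**2).mean())
E
python3 - <<'E'
from fit import *
T=np.array([(55,265),(403,265),(229,92),(229,438),(105,148),(352,145)])/6+[285,170]
S=np.array([(118,175),(453,185),(285,52),(275,298),(160,100),(415,95)])/6+[255,190]
for k,d in(("both",{'top':T,'side':S}),):
    print(k,fitc(d,.058,[.61,-.04,.15]))
for z in(.146,.148,.150):
    print(z,[fitc(d,.058,[.61,-.04],z) for d in({'top':T},{'side':S},{'top':T,'side':S})])
# covers by hsv mask
for n in('top','side'):
    im=cv2.imread(f'pics/{n}0.png'); hsv=cv2.cvtColor(im,cv2.COLOR_BGR2HSV)
    m=cv2.inRange(hsv,(8,70,80),(25,255,255))
    cs,_=cv2.findContours(m,cv2.RETR_EXTERNAL,cv2.CHAIN_APPROX_NONE)
    for c in cs:
        if cv2.contourArea(c)<900: continue
        W=np.array([atz(n,*p,.014)[:2] for p in c[:,0].astype(float)])
        A=np.c_[2*W,np.ones(len(W))]; s=np.linalg.lstsq(A,(W**2).sum(1),rcond=None)[0]
        r=np.sqrt(s[2]+s[0]**2+s[1]**2); res=np.hypot(*(W-s[:2]).T)-r
        if res.std()<.004: print(n,c[:,0].mean(0).round(0),s[:2].round(4),'r',r.round(4),res.std().round(4))
    # knobs
E
python3 -c "
from h import *
crop('pics/top0.png','pics/t3.png',345,240,60,45,12)
crop('pics/side0.png','pics/s3.png',335,195,60,45,12)"
```

```text
both (array([ 0.61782965, -0.04391516,  0.14346964]), np.float64(1.1914879751189826), np.float64(0.5251792005487537))
0.146 [(array([ 0.61825755, -0.04381637]), np.float64(0.6453406039299946), np.float64(0.37893027760448933)), (array([ 0.61547209, -0.04153025]), np.float64(0.6264941527894363), np.float64(0.37560568993235355)), (array([ 0.61709387, -0.04311234]), np.float64(1.353366332535773), np.float64(0.6352862787031205))]
0.148 [(array([ 0.61785078, -0.04359877]), np.float64(0.5576312867939789), np.float64(0.33597286122777853)), (array([ 0.61467161, -0.04014714]), np.float64(0.7587410240927037), np.float64(0.43326118281763176)), (array([ 0.6165969 , -0.04266459]), np.float64(1.6656321051447622), np.float64(0.812891936107616))]
0.15 [(array([ 0.61721903, -0.04381925]), np.float64(0.5886600222193572), np.float64(0.3000353650911154)), (array([ 0.61357776, -0.03823451]), np.float64(0.7409559760586163), np.float64(0.49447318552134156)), (array([ 0.61616096, -0.04250736]), np.float64(2.008928801543466), np.float64(1.0392572839496228))]
top [207. 297.] [0.4524 0.2163] r 0.0439 0.0009
top [201. 226.] [0.6165 0.2387] r 0.0602 0.0006
top [412. 173.] [ 0.7486 -0.2515] r 0.0608 0.0007
top [251. 146.] [0.8111 0.1305] r 0.0606 0.0007
side [315. 391.] [0.4504 0.2174] r 0.0468 0.0011
side [234. 361.] [0.6149 0.2399] r 0.0611 0.0006
side [189. 281.] [0.8091 0.1312] r 0.0612 0.0009
side [298. 185.] [ 0.7473 -0.2529] r 0.0593 0.0035Traceback (most recent call last):
  File "<stdin>", line 15, in <module>
  File "h.py", line 11, in atz
    o,d=ray(n,u,v); return o+d*(z-o[2])/d[2]
        ~~~^^^^^^^
  File "h.py", line 7, in ray
    K,k,T=cal(n)
          ~~~^^^
  File "h.py", line 5, in cal
    c=imaging.calibration(n); return c['intrinsics'],c['k1'],c['world_from_camera']
ValueError: time passes only in moves, steps and waits
```

View pics/t3.png

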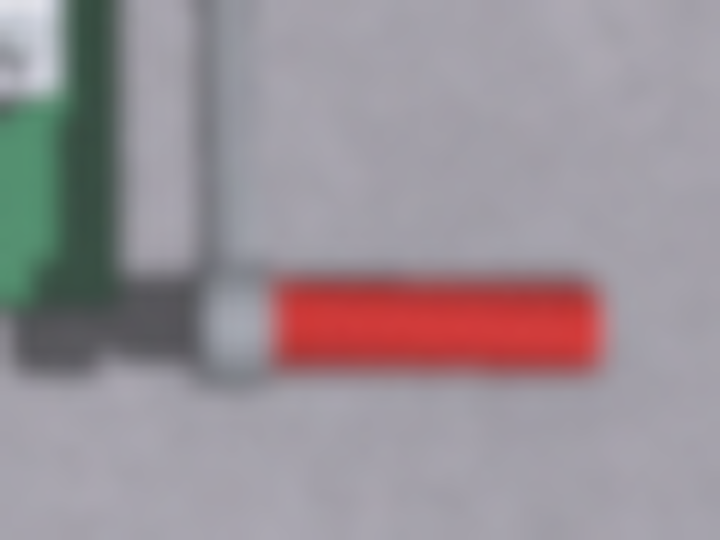

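View pics/s3.png

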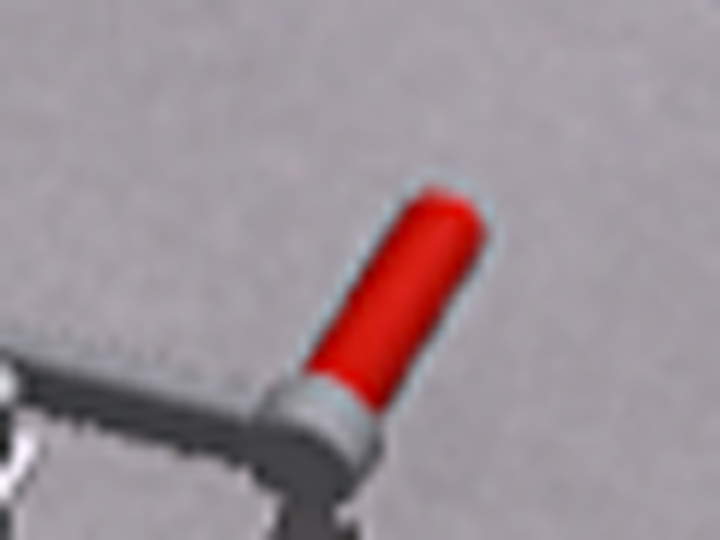

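```bash
python3 - <<'E'
from station import imaging
import pickle
pickle.dump({n:imaging.calibration(n) for n in("top","side")},open("cal.pkl","wb"))
E
sed -i 's/^def cal(n):/import pickle\nCAL=pickle.load(open("cal.pkl","rb"))\ndef cal(n):/; s/c=imaging.calibration(n); return/c=CAL[n]; return/; /^from station/d' h.py
python3 - <<'E'
from fit import *
o=np.array([345,240]);o2=np.array([335,195])
c,e=tri(np.array([440,324])/12+o,np.array([400,298])/12+o2);print('handle',c,e)
for z in(.055,.06,.065):
  a=atz('top',*(np.array([275,322])/12+o),z);b=atz('top',*(np.array([603,325])/12+o),z);print(z,a,b,np.linalg.norm(a-b),np.degrees(np.arctan2(*(a-b)[:2])))
  a=atz('side',*(np.array([345,390])/12+o2),z);b=atz('side',*(np.array([455,205])/12+o2),z);print('  side',a,b,np.linalg.norm(a-b),np.degrees(np.arctan2(*(a-b)[:2])))
E
```

```text
handle [ 0.51827527 -0.17127026  0.06892548] 0.003414474233383764
0.055 [ 0.52133669 -0.14274106  0.055     ] [ 0.52143149 -0.20254816  0.055     ] 0.059807178058873985 -0.09081877127683273
  side [ 0.52032284 -0.15692641  0.055     ] [ 0.52073034 -0.2125624   0.055     ] 0.0556374804594153 -0.41965172531928285
0.06 [ 0.52085054 -0.14221075  0.06      ] [ 0.52094483 -0.2017008   0.06      ] 0.05949013095232173 -0.09081877127689739
  side [ 0.51892837 -0.15258624  0.06      ] [ 0.51933314 -0.20784964  0.06      ] 0.05526488850250338 -0.4196517253192099
0.065 [ 0.52036439 -0.14168044  0.065     ] [ 0.52045818 -0.20085344  0.065     ] 0.05917308384576953 -0.09081877127685517
  side [ 0.51753389 -0.14824606  0.065     ] [ 0.51793594 -0.20313688  0.065     ] 0.05489229654559134 -0.41965172531925266
```

Emit:
{"fn": "jog_arm", "kwargs": {
  "steps": [
    {"wz": -64,"tx": 38.4,"ty": -23.1,"tz": -8.5,"claw": 60},
    {"wz": -64,"tx": 38.4,"ty": -23.1,"tz": -8.5,"claw": 60},
    {"wz": -64,"tx": 38.4,"ty": -23.1,"tz": -8.5,"claw": 60},
    {"wz": -64,"tx": 38.4,"ty": -23.1,"tz": -8.5,"claw": 60},
    {"wz": -64,"tx": 38.4,"ty": -23.1,"tz": -8.5,"claw": 60},
    {"wz": -64,"tx": 38.4,"ty": -23.1,"tz": -8.5,"claw": 60},
    {"wz": -64,"tx": 38.4,"ty": -23.1,"tz": -8.5,"claw": 60},
    {"wz": -64,"tx": 38.4,"ty": -23.1,"tz": -8.5,"claw": 60},
    {"wz": -64,"tx": 38.4,"ty": -23.1,"tz": -8.5,"claw": 60},
    {"wz": -64,"tx": 38.4,"ty": -23.1,"tz": -8.5,"claw": 60},
    {"wz": -64,"tx": 38.4,"ty": -23.1,"tz": -8.5,"claw": 60},
    {"wz": -64,"tx": 38.4,"ty": -23.1,"tz": -8.5,"claw": 60}
  ]
}}

```text
schema error: expected keys wx, wy, wz, tx, ty, tz, claw
```

Emit:
{"fn": "jog_arm", "kwargs": {
  "steps": [
    {"wx": 0,"wy": 0,"wz": -64,"tx": 38.4,"ty": -23.1,"tz": -8.5,"claw": 60},
    {"wx": 0,"wy": 0,"wz": -64,"tx": 38.4,"ty": -23.1,"tz": -8.5,"claw": 60},
    {"wx": 0,"wy": 0,"wz": -64,"tx": 38.4,"ty": -23.1,"tz": -8.5,"claw": 60},
    {"wx": 0,"wy": 0,"wz": -64,"tx": 38.4,"ty": -23.1,"tz": -8.5,"claw": 60},
    {"wx": 0,"wy": 0,"wz": -64,"tx": 38.4,"ty": -23.1,"tz": -8.5,"claw": 60},
    {"wx": 0,"wy": 0,"wz": -64,"tx": 38.4,"ty": -23.1,"tz": -8.5,"claw": 60},
    {"wx": 0,"wy": 0,"wz": -64,"tx": 38.4,"ty": -23.1,"tz": -8.5,"claw": 60},
    {"wx": 0,"wy": 0,"wz": -64,"tx": 38.4,"ty": -23.1,"tz": -8.5,"claw": 60},
    {"wx": 0,"wy": 0,"wz": -64,"tx": 38.4,"ty": -23.1,"tz": -8.5,"claw": 60},
    {"wx": 0,"wy": 0,"wz": -64,"tx": 38.4,"ty": -23.1,"tz": -8.5,"claw": 60},
    {"wx": 0,"wy": 0,"wz": -64,"tx": 38.4,"ty": -23.1,"tz": -8.5,"claw": 60},
    {"wx": 0,"wy": 0,"wz": -64,"tx": 38.4,"ty": -23.1,"tz": -8.5,"claw": 60}
  ]
}}

```text
time_s: 1.3
ee_pos: [0.6152, 0.2404, 0.1197]
tcp_rot: [-2.224, -2.217, 0.002]
contact_force: [0.6, 0.4, 1.0]
gripper_width: 0.0511
```

Emit:
{"fn": "jog_arm", "kwargs": {
  "steps": [
    {"wx": 0,"wy": 0,"wz": 0,"tx": 0.05,"ty": -0.1,"tz": -4,"claw": 60},
    {"wx": 0,"wy": 0,"wz": 0,"tx": 0.05,"ty": -0.1,"tz": -7,"claw": 60},
    {"wx": 0,"wy": 0,"wz": 0,"tx": 0.05,"ty": -0.1,"tz": -9,"claw": 60},
    {"wx": 0,"wy": 0,"wz": 0,"tx": 0.05,"ty": -0.1,"tz": -10,"claw": 60},
    {"wx": 0,"wy": 0,"wz": 0,"tx": 0.05,"ty": -0.1,"tz": -10,"claw": 60}
  ]
}}

```text
time_s: 1.8
ee_pos: [0.6144, 0.2403, 0.0191]
tcp_rot: [-2.222, -2.218, 0.004]
contact_force: [-0.4, -0.4, 0.8]
gripper_width: 0.0512
```

```bash
cat > snap.py <<'E'
import sys,cv2
from station import imaging,read_state
for n in("top","side"):
    cv2.imwrite(f"pics/{n}_{sys.argv[1]}.png",imaging.get_image(n)[:,:,::-1])
s=read_state(); print({k:s[k].round(4) if hasattr(s[k],'round') else s[k] for k in('time_s','ee_pos','tcp_rot','contact_force','wrist_torque','gripper_width')})
E
python3 snap.py g1; python3 -c "
from h import *
crop('pics/top_g1.png','pics/t4.png',150,180,100,75,6)
crop('pics/side_g1.png','pics/s4.png',175,290,133,100,6)"
```

```text
{'time_s': 1.9, 'ee_pos': array([0.6161, 0.2404, 0.0216]), 'tcp_rot': array([-2.2236e+00, -2.2186e+00, -2.1000e-03]), 'contact_force': array([ 0.7453, -0.0116,  0.8118]), 'wrist_torque': array([-0.05  ,  0.0077, -0.0278]), 'gripper_width': 0.051105903298172564}
```

View pics/s4.png

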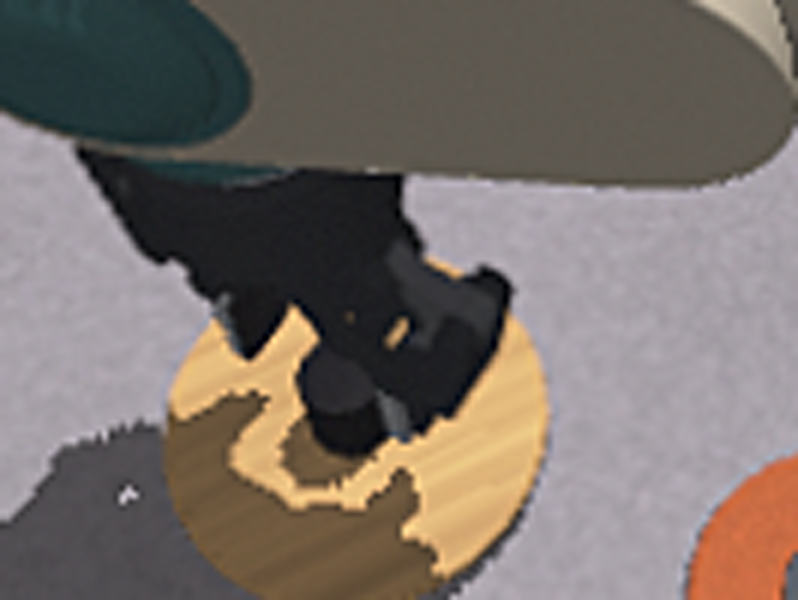

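```bash
python3 -c "
from h import *
def L(n,P,o): return ((proj(n,P)-o)*6).round(0).tolist()
for n,o in(('side',[175,290]),('top',[150,180])):
  print(n,'tips',L(n,[[.6155+s*.0256,.2404,.024] for s in(1,-1)],o),'knob top pred',L(n,[[.6157,.2393,.048],[.6157,.2393,.014]],o))"
```

```text
side tips [[279.0, 372.0], [413.0, 443.0]] knob top pred [[336.0, 371.0], [351.0, 418.0]]
top tips [[300.0, 207.0], [293.0, 338.0]] knob top pred [[282.0, 259.0], [307.0, 276.0]]
```

View pics/t4.png

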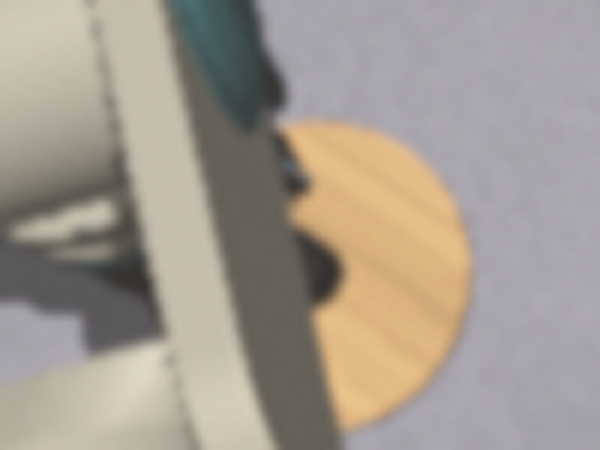

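Emit:
{"fn": "jog_arm", "kwargs": {
  "steps": [
    {"wx": 0,"wy": 0,"wz": 0,"tx": 0,"ty": 0,"tz": -0.2,"claw": 30},
    {"wx": 0,"wy": 0,"wz": 0,"tx": 0,"ty": 0,"tz": -0.2,"claw": 10},
    {"wx": 0,"wy": 0,"wz": 0,"tx": 0,"ty": 0,"tz": -0.2,"claw": 10},
    {"wx": 0,"wy": 0,"wz": 0,"tx": 0,"ty": 0,"tz": -0.2,"claw": 10},
    {"wx": 0,"wy": 0,"wz": 0,"tx": 0,"ty": 0,"tz": -0.2,"claw": 10},
    {"wx": 0,"wy": 0,"wz": 0,"tx": 0,"ty": 0,"tz": -0.2,"claw": 10}
  ]
}}

```text
time_s: 2.5
ee_pos: [0.617, 0.2409, 0.0223]
tcp_rot: [2.223, 2.219, 0.007]
contact_force: [-3.0, -0.1, 7.1]
gripper_width: 0.0087
```

```bash
python3 snap.py g2; python3 -c "
from h import *
crop('pics/side_g2.png','pics/s5.png',175,290,133,100,6)"
```

```text
{'time_s': 2.6, 'ee_pos': array([0.617 , 0.2409, 0.0223]), 'tcp_rot': array([2.2233, 2.2186, 0.0069]), 'contact_force': array([-3.4089, -0.926 ,  7.6945]), 'wrist_torque': array([-0.0176,  0.5274,  0.0019]), 'gripper_width': 0.008879677734922405}
```

View pics/s5.png

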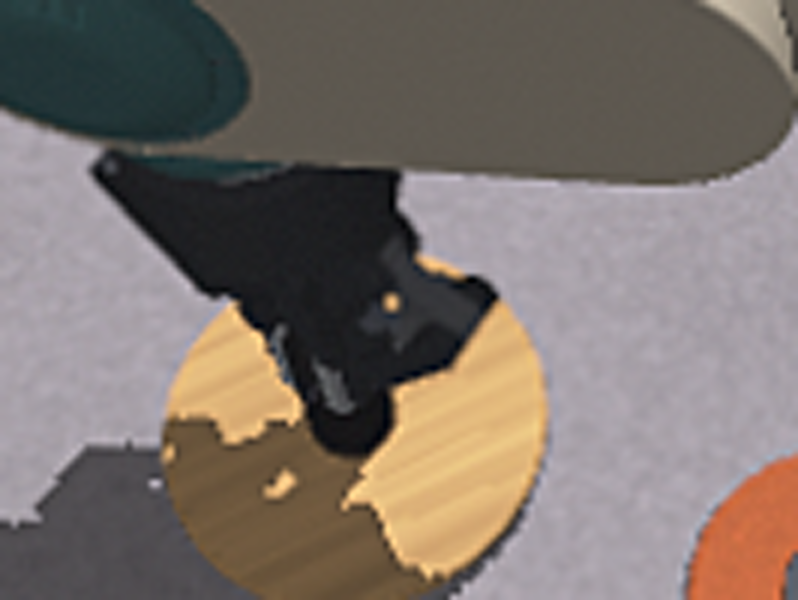

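View pics/top_g2.png

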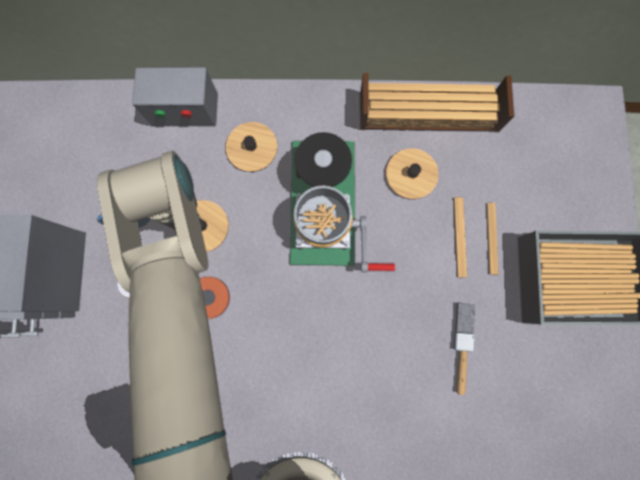

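```bash
python3 -c "
from h import *
for z in(.0,.022,.03,.04,.05,.06): print(z,[((proj(n,[[.617,.2409,z]])-o)*6).round(0).tolist() for n,o in(('side',[175,290]),)])
crop('pics/side_g2.png','pics/s6.png',205,330,53,40,15)"
```

```text
0.0 [[[351.0, 439.0]]]
0.022 [[[341.0, 409.0]]]
0.03 [[[338.0, 398.0]]]
0.04 [[[333.0, 384.0]]]
0.05 [[[328.0, 370.0]]]
0.06 [[[324.0, 355.0]]]
```

View pics/s6.png

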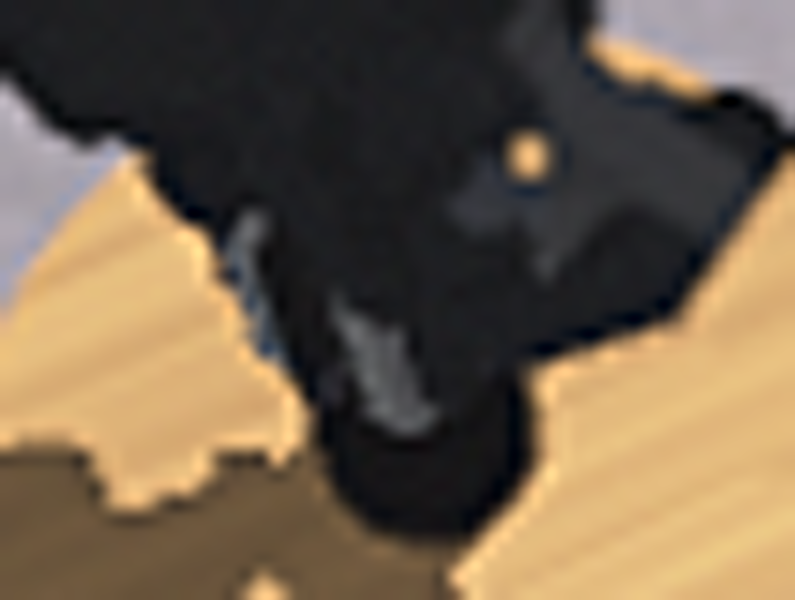

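Emit:
{"fn": "jog_arm", "kwargs": {
  "steps": [
    {"wx": 0,"wy": 0,"wz": 0,"tx": 0,"ty": 0,"tz": 4,"claw": 10},
    {"wx": 0,"wy": 0,"wz": 0,"tx": 0,"ty": 0,"tz": 8,"claw": 10},
    {"wx": 0,"wy": 0,"wz": 0,"tx": 0,"ty": 0,"tz": 8,"claw": 0},
    {"wx": 0,"wy": 0,"wz": 0,"tx": 0,"ty": 0,"tz": 8,"claw": 0}
  ]
}}

```text
time_s: 3.0
ee_pos: [0.618, 0.2412, 0.1045]
tcp_rot: [2.222, 2.217, 0.012]
contact_force: [0.1, 0.7, -0.2]
gripper_width: -0.0002
```

```bash
python3 snap.py g3; python3 -c "
from h import *
print(((proj('side',[[.616,.2409,.1]])-[175,270])*6).round(0).tolist())
crop('pics/side_g3.png','pics/s7.png',175,270,133,100,6)
crop('pics/top_g3.png','pics/t7.png',150,180,100,75,6)"
```

```text
{'time_s': 3.1, 'ee_pos': array([0.6165, 0.2407, 0.1012]), 'tcp_rot': array([-2.2238, -2.2188, -0.0043]), 'contact_force': array([0.0316, 0.4975, 0.3796]), 'wrist_torque': array([ 0.0023, -0.0291, -0.0301]), 'gripper_width': 0.0003177753163423796}
[[307.0, 416.0]]
```

View pics/s7.png

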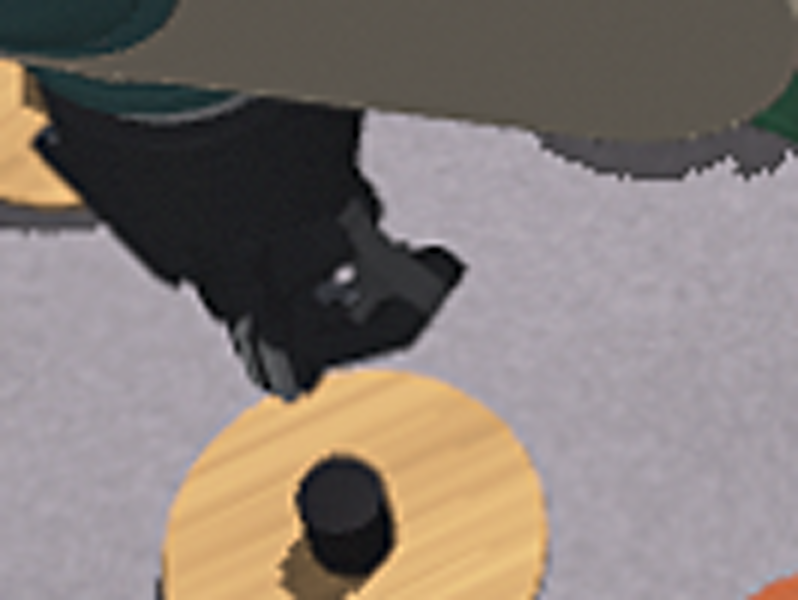

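View pics/t7.png

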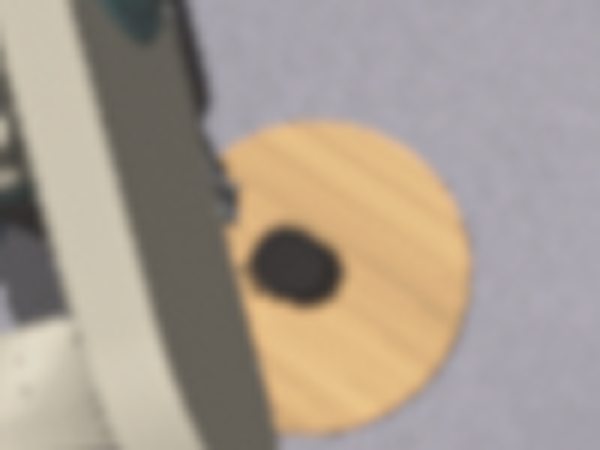

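```bash
python3 -c "
from h import *
print(tri((150+232/6,180+208/6),(175+292/6,270+398/6)))
print(proj('top',[[.6165,.2407,.101]]), (proj('top',[[.6165,.2407,.101]])-[150,180])*6)
crop('pics/top_g3.png','pics/t8.png',165,195,53,40,15)
from scipy.spatial.transform import Rotation as R
print(R.from_rotvec([-2.2238,-2.2188,-.0043]).as_matrix().round(3))"
```

```text
(array([0.62165217, 0.24050855, 0.10582367]), np.float64(0.0020379971630931012))
[[189.2835408  217.98239628]] [[235.70124478 227.89437769]]
[[ 0.002  1.     0.002]
 [ 1.    -0.002  0.002]
 [ 0.002  0.002 -1.   ]]
```

View pics/t8.png

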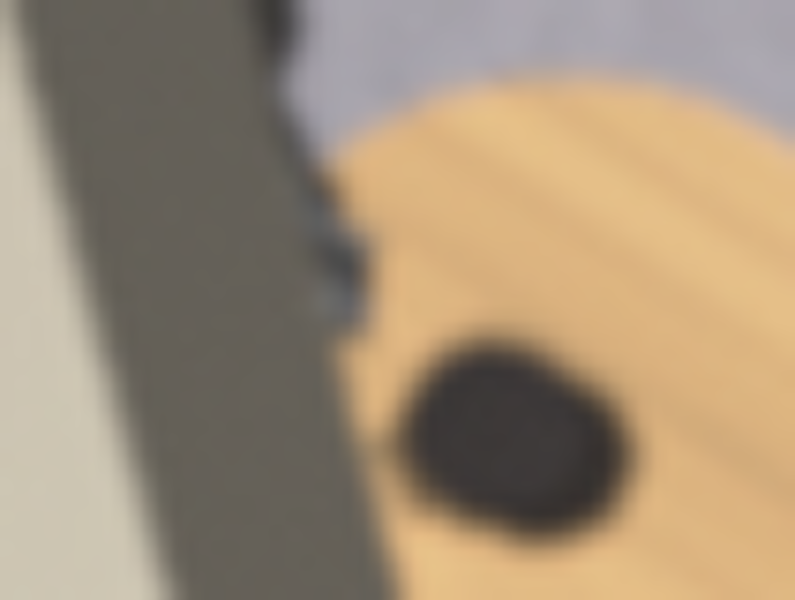

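```bash
python3 -c "
from h import *
print(tri((150+298/6,180+187/6),(175+248/6,290+352/6)))
print(tri((201.5,223.5),(232,357)))
crop('pics/top_g1.png','pics/t9.png',185,195,40,40,15)
crop('pics/side_g1.png','pics/s9.png',205,325,53,40,15)"
```

```text
(array([0.64947574, 0.24086957, 0.02970515]), np.float64(0.003974429041613035))
(array([0.62049783, 0.23746721, 0.01774634]), np.float64(0.0011932294980835304))
```

View pics/t9.png

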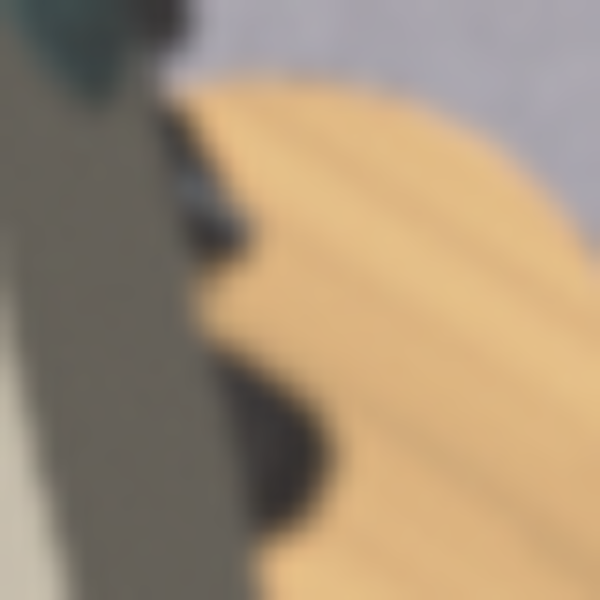

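View pics/s9.png

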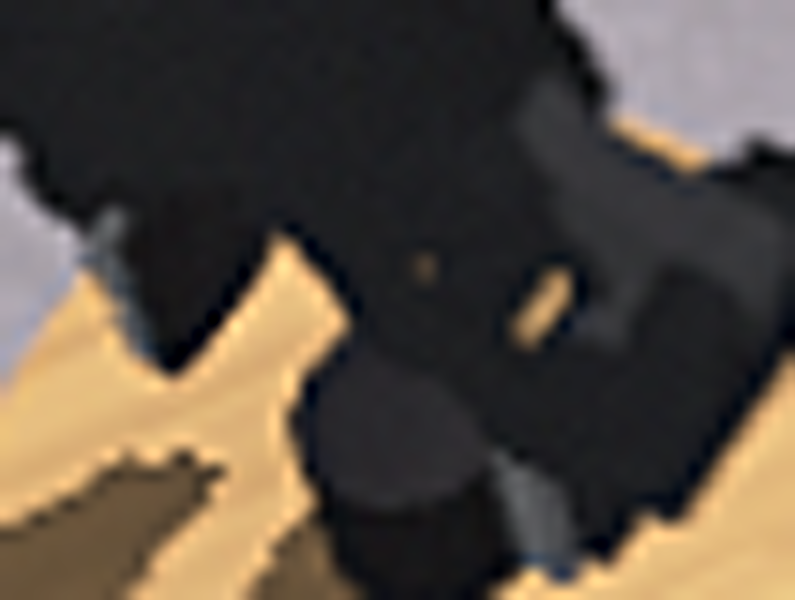

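```bash
python3 -c "
from h import *
for z in(.09,.1,.106,.115,.125): print(z,atz('top',165+345/15,195+300/15,z).round(4),atz('side',175+295/6,270+398/6,z).round(4))
crop('pics/top_g2.png','pics/t10.png',175,195,53,40,15)
crop('pics/side_g3.png','pics/s10.png',200,310,53,40,15)"
```

```text
0.09 [0.6253 0.2473 0.09  ] [0.6268 0.2342 0.09  ]
0.1 [0.6232 0.2442 0.1   ] [0.6224 0.2378 0.1   ]
0.106 [0.6219 0.2422 0.106 ] [0.6197 0.2399 0.106 ]
0.115 [0.6199 0.2394 0.115 ] [0.6158 0.2432 0.115 ]
0.125 [0.6178 0.2362 0.125 ] [0.6113 0.2468 0.125 ]
```

View pics/t10.png

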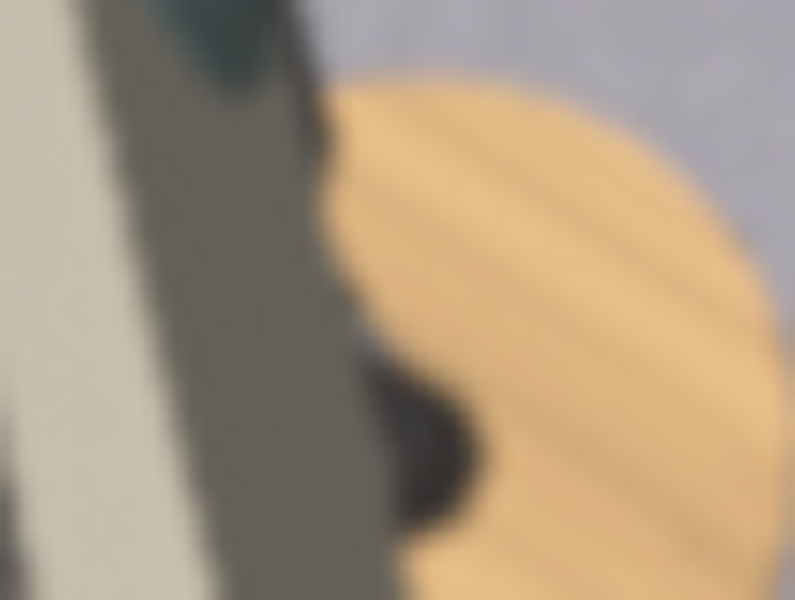

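View pics/s10.png

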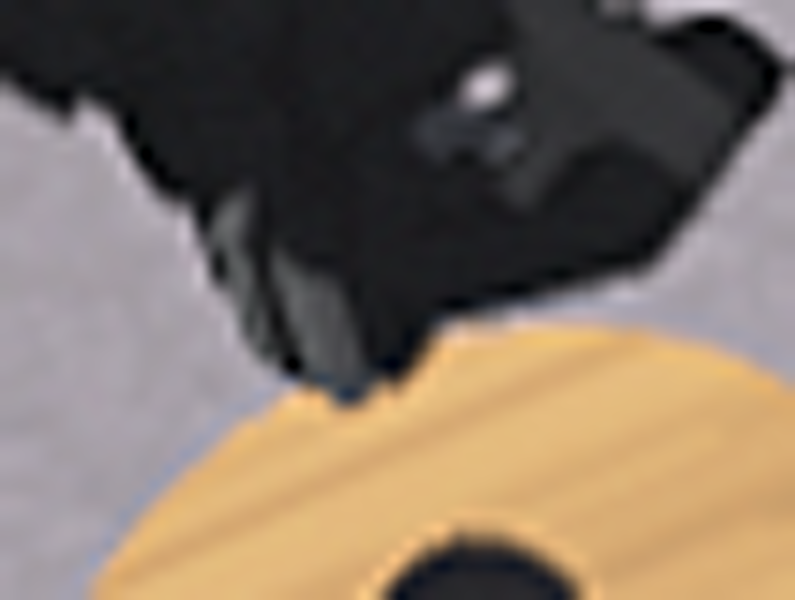

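```bash
python3 -c "
from h import *
for P in([.62,.241,.107],[.62,.241,.028],[.617,.241,.048],[.617,.243,.05],[.6157,.2393,.048],[.6157,.2393,.014]): print(P,proj('side',[P]).round(1),proj('top',[P]).round(1))"
```

```text
[0.62, 0.241, 0.107] [[223.6 336.5]] [[188.4 215.8]]
[0.62, 0.241, 0.028] [[230.1 356.2]] [[198.8 223.1]]
[0.617, 0.241, 0.048] [[229.9 352.2]] [[196.3 222.6]]
[0.617, 0.243, 0.05] [[229.1 352.6]] [[195.1 222.5]]
[0.6157, 0.2393, 0.048] [[231.  351.8]] [[197.  223.2]]
[0.6157, 0.2393, 0.014] [[233.5 359.6]] [[201.1 226.1]]
```

The closed fingers apparently stood on the knob's top: width 9 mm, +7 N, cover not moved. So the true finger tips seem higher than the reported TCP. I'll reopen and go down in small, force-watched stages.

Emit:
{"fn": "jog_arm", "kwargs": {
  "steps": [
    {"wx": 0,"wy": 0,"wz": 0,"tx": -0.4,"ty": 0,"tz": 0,"claw": 65},
    {"wx": 0,"wy": 0,"wz": 0,"tx": -0.4,"ty": 0,"tz": 0,"claw": 65},
    {"wx": 0,"wy": 0,"wz": 0,"tx": -0.4,"ty": 0,"tz": -3,"claw": 65},
    {"wx": 0,"wy": 0,"wz": 0,"tx": -0.4,"ty": 0,"tz": -6,"claw": 65},
    {"wx": 0,"wy": 0,"wz": 0,"tx": -0.4,"ty": 0,"tz": -8,"claw": 65},
    {"wx": 0,"wy": 0,"wz": 0,"tx": -0.4,"ty": 0,"tz": -8.5,"claw": 65},
    {"wx": 0,"wy": 0,"wz": 0,"tx": -0.4,"ty": 0,"tz": -9,"claw": 65},
    {"wx": 0,"wy": 0,"wz": 0,"tx": -0.4,"ty": 0,"tz": -9,"claw": 65}
  ]
}}

```text
time_s: 3.9
ee_pos: [0.6128, 0.2408, 0.0116]
tcp_rot: [2.224, 2.219, 0.005]
contact_force: [0.6, -1.2, 0.3]
gripper_width: 0.0555
```

```bash
python3 snap.py g4; python3 -c "
from h import *
crop('pics/top_g4.png','pics/t11.png',175,195,53,40,15)
crop('pics/side_g4.png','pics/s11.png',195,315,66,50,12)"
```

```text
{'time_s': 4.0, 'ee_pos': array([0.6133, 0.2409, 0.0126]), 'tcp_rot': array([2.2233, 2.2183, 0.0075]), 'contact_force': array([-0.3624, -0.052 ,  1.0489]), 'wrist_torque': array([ 0.0125, -0.0121, -0.0014]), 'gripper_width': 0.05557617718600994}
```

View pics/s11.png

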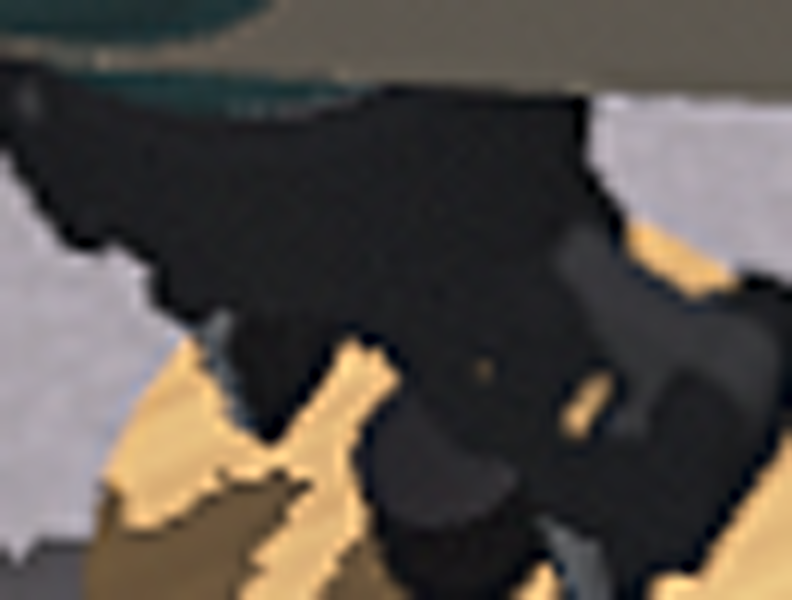

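View pics/t11.png

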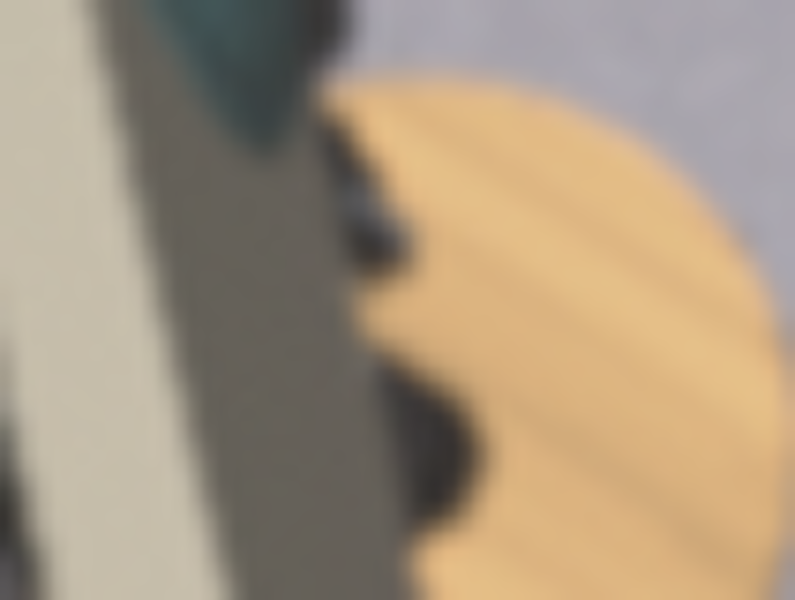

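```bash
python3 -c "
from h import *
for z in(.0,.01,.02,.03,.04,.05): print(z,atz('side',217.5,351.7,z).round(4), atz('side',195+600/12,315+600/12,z).round(4),atz('top',175+410/15,195+235/15,z).round(4))"
```

```text
0.0 [0.6587 0.236  0.    ] [0.5951 0.2335 0.    ] [0.6555 0.2424 0.    ]
0.01 [0.6544 0.2391 0.01  ] [0.5915 0.2367 0.01  ] [0.6532 0.2396 0.01  ]
0.02 [0.65   0.2423 0.02  ] [0.588  0.2399 0.02  ] [0.651  0.2367 0.02  ]
0.03 [0.6457 0.2455 0.03  ] [0.5845 0.2431 0.03  ] [0.6487 0.2339 0.03  ]
0.04 [0.6414 0.2487 0.04  ] [0.5809 0.2463 0.04  ] [0.6465 0.231  0.04  ]
0.05 [0.6371 0.2519 0.05  ] [0.5774 0.2495 0.05  ] [0.6442 0.2282 0.05  ]
```

Emit:
{"fn": "jog_arm", "kwargs": {
  "steps": [
    {"wx": 0,"wy": 0,"wz": 0,"tx": 0,"ty": 0,"tz": -0.6,"claw": 65},
    {"wx": 0,"wy": 0,"wz": 0,"tx": 0,"ty": 0,"tz": -1.2,"claw": 65},
    {"wx": 0,"wy": 0,"wz": 0,"tx": 0,"ty": 0,"tz": -1.2,"claw": 65}
  ]
}}

```text
time_s: 4.3
ee_pos: [0.6126, 0.2408, -0.0006]
tcp_rot: [-2.224, -2.219, -0.005]
contact_force: [-0.3, -0.3, 0.1]
gripper_width: 0.0556
```

```bash
python3 snap.py g5; python3 -c "
from h import *
crop('pics/top_g5.png','pics/t12.png',175,195,53,40,15)
crop('pics/side_g5.png','pics/s12.png',195,325,66,50,12)"
```

```text
{'time_s': 4.4, 'ee_pos': array([6.130e-01, 2.409e-01, 3.000e-04]), 'tcp_rot': array([2.2235, 2.2186, 0.0065]), 'contact_force': array([-0.5385, -0.2746,  0.4415]), 'wrist_torque': array([ 0.0113,  0.0523, -0.0062]), 'gripper_width': 0.05564374707945714}
```

View pics/s12.png

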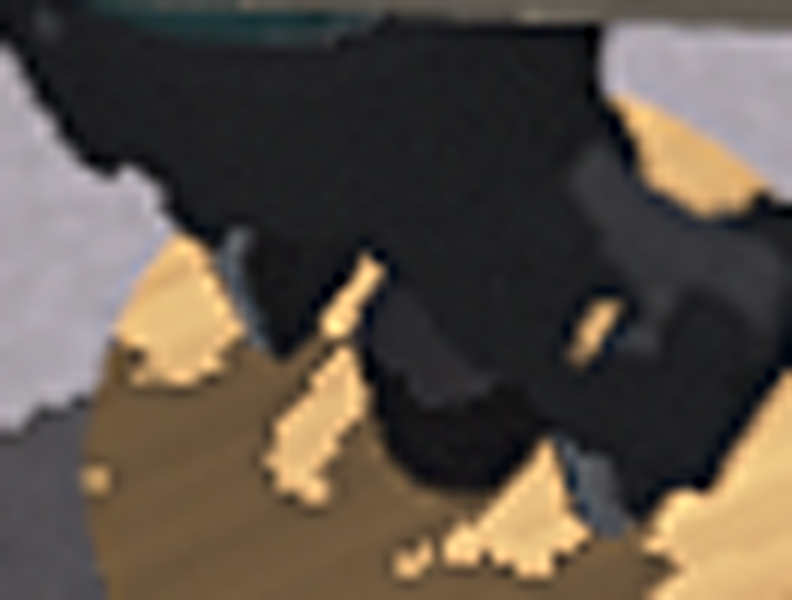

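Emit:
{"fn": "jog_arm", "kwargs": {
  "steps": [
    {"wx": 0,"wy": 0,"wz": 0,"tx": 0,"ty": 0,"tz": -0.7,"claw": 60},
    {"wx": 0,"wy": 0,"wz": 0,"tx": 0,"ty": 0,"tz": -0.7,"claw": 20},
    {"wx": 0,"wy": 0,"wz": 0,"tx": 0,"ty": 0,"tz": -0.7,"claw": 10},
    {"wx": 0,"wy": 0,"wz": 0,"tx": 0,"ty": 0,"tz": -0.7,"claw": 10},
    {"wx": 0,"wy": 0,"wz": 0,"tx": 0,"ty": 0,"tz": -0.7,"claw": 10}
  ]
}}

```text
time_s: 4.9
ee_pos: [0.6129, 0.2409, -0.0069]
tcp_rot: [2.224, 2.219, 0.006]
contact_force: [0.2, -0.5, -1.8]
gripper_width: 0.0261
```

Emit:
{"fn": "jog_arm", "kwargs": {
  "steps": [
    {"wx": 0,"wy": 0,"wz": 0,"tx": 0,"ty": 0,"tz": 2,"claw": 10},
    {"wx": 0,"wy": 0,"wz": 0,"tx": 0,"ty": 0,"tz": 5,"claw": 10},
    {"wx": 0,"wy": 0,"wz": 0,"tx": 0,"ty": 0,"tz": 9,"claw": 10},
    {"wx": 0,"wy": 0,"wz": 0,"tx": 0,"ty": 0,"tz": 13,"claw": 10},
    {"wx": 0,"wy": 0,"wz": 0,"tx": 0,"ty": 0,"tz": 17,"claw": 10},
    {"wx": 0,"wy": 0,"wz": 0,"tx": 0,"ty": 0,"tz": 19,"claw": 10},
    {"wx": 0,"wy": 0,"wz": 0,"tx": 0,"ty": 0,"tz": 19,"claw": 10}
  ]
}}

```text
time_s: 5.6
ee_pos: [0.6142, 0.2413, 0.1874]
tcp_rot: [2.221, 2.217, 0.016]
contact_force: [0.3, 0.2, -1.9]
gripper_width: 0.0264
```

Emit:
{"fn": "jog_arm", "kwargs": {
  "steps": [
    {"wx": 0,"wy": 0,"wz": 0,"tx": 0,"ty": -3,"tz": 0,"claw": 10},
    {"wx": 0,"wy": 0,"wz": 0,"tx": 0,"ty": -7,"tz": 0,"claw": 10},
    {"wx": 0,"wy": 0,"wz": 0,"tx": 0,"ty": -11,"tz": 0,"claw": 10},
    {"wx": 0,"wy": 0,"wz": 0,"tx": 0.1,"ty": -15,"tz": 0,"claw": 10},
    {"wx": 0,"wy": 0,"wz": 0,"tx": 0.1,"ty": -19,"tz": 0,"claw": 10},
    {"wx": 0,"wy": 0,"wz": 0,"tx": 0.1,"ty": -23,"tz": 0,"claw": 10},
    {"wx": 0,"wy": 0,"wz": 0,"tx": 0.1,"ty": -26,"tz": 0,"claw": 10},
    {"wx": 0,"wy": 0,"wz": 0,"tx": 0.1,"ty": -28.2,"tz": 0,"claw": 10},
    {"wx": 0,"wy": 0,"wz": 0,"tx": 0.1,"ty": -28.2,"tz": 0,"claw": 10},
    {"wx": 0,"wy": 0,"wz": 0,"tx": 0.1,"ty": -28.2,"tz": 0,"claw": 10}
  ]
}}

```text
time_s: 6.6
ee_pos: [0.6145, -0.0407, 0.1852]
tcp_rot: [2.224, 2.218, 0.013]
contact_force: [0.1, 0.7, -2.3]
gripper_width: 0.0262
```

```bash
python3 snap.py p1
```

```text
{'time_s': 6.7, 'ee_pos': array([ 0.6149, -0.0397,  0.1861]), 'tcp_rot': array([2.2215, 2.2189, 0.0144]), 'contact_force': array([ 0.0387,  0.0038, -2.6316]), 'wrist_torque': array([ 0.0347, -0.0044,  0.013 ]), 'gripper_width': 0.026181016189249028}
```

View pics/side_p1.png

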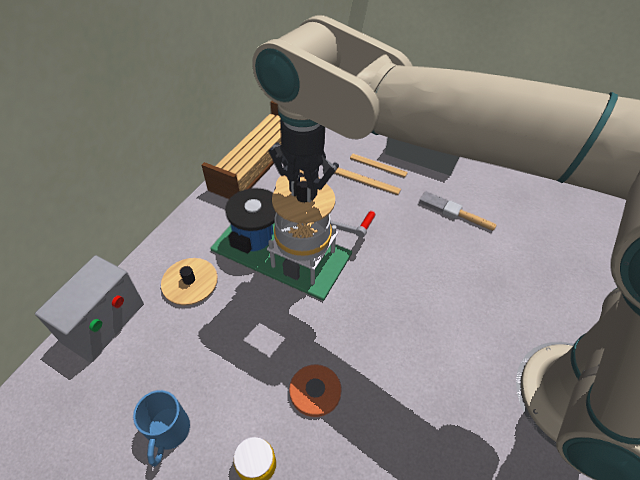

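View pics/top_p1.png

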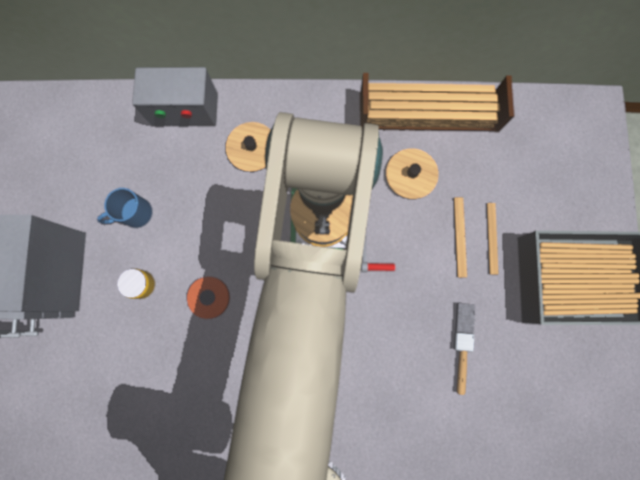

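```bash
python3 -c "
from h import *
crop('pics/side_p1.png','pics/s13.png',265,165,75,56,10)
crop('pics/top_p1.png','pics/t13.png',285,180,75,56,10)"
```

```text
(no output)
```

View pics/s13.png

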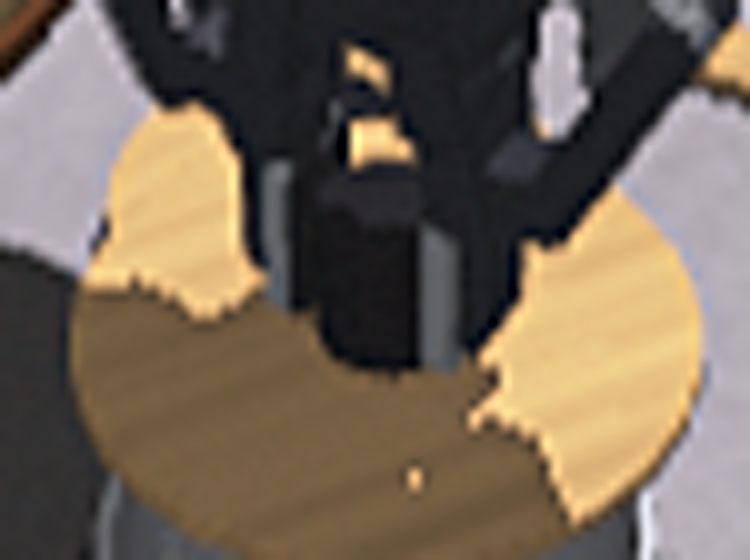

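View pics/t13.png

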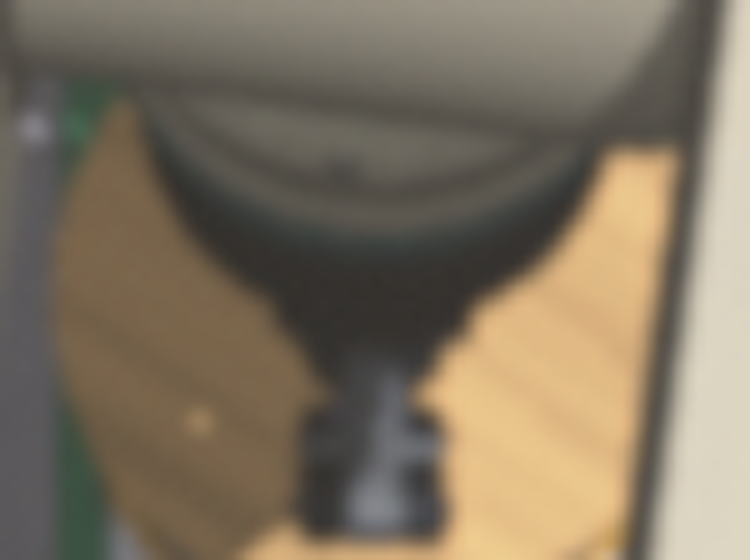

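```bash
python3 - <<'E'
from fit import *
S=np.array([(72,330),(74,370),(82,265),(108,195),(128,148),(702,335),(683,265),(650,222),(697,380)])/10+[265,165]
for z in(.203,.207,.211): print(z,fitc({'side':S},.062,[.615,-.04],z))
print(fitc({'side':S},.062,[.615,-.04,.2]))
T=np.array([(55,290),(62,220),(85,150),(72,400),(110,490)])/10+[285,180]
for z in(.203,.207,.211): print('top',z,fitc({'top':T},.062,[.615,-.04],z))
E
```

```text
0.203 (array([ 0.61805088, -0.04951269]), np.float64(3.1199814245467503), np.float64(1.3159012985232348))
0.207 (array([ 0.61591844, -0.04594541]), np.float64(2.98782268277462), np.float64(1.2926273819585388))
0.211 (array([ 0.61402098, -0.04266701]), np.float64(2.7393422616741048), np.float64(1.2866478553339482))
(array([ 0.61660627, -0.04712031,  0.2056785 ]), np.float64(3.038298213937012), np.float64(1.2981794010706256))
top 0.203 (array([ 0.61428372, -0.04337132]), np.float64(0.5240342938624307), np.float64(0.3556501559770447))
top 0.207 (array([ 0.61309184, -0.04375538]), np.float64(0.4365549821047904), np.float64(0.32917839041501795))
top 0.211 (array([ 0.61215818, -0.04403561]), np.float64(0.39658033926179365), np.float64(0.32546581021928533))
```

Emit:
{"fn": "jog_arm", "kwargs": {
  "steps": [
    {"wx": 0,"wy": 0,"wz": 0,"tx": -0.1,"ty": -0.1,"tz": -2,"claw": 10},
    {"wx": 0,"wy": 0,"wz": 0,"tx": -0.1,"ty": -0.1,"tz": -3.5,"claw": 10},
    {"wx": 0,"wy": 0,"wz": 0,"tx": -0.1,"ty": -0.1,"tz": -4,"claw": 10},
    {"wx": 0,"wy": 0,"wz": 0,"tx": -0.1,"ty": -0.1,"tz": -4,"claw": 10}
  ]
}}

```text
time_s: 7.1
ee_pos: [0.6133, -0.0402, 0.1447]
tcp_rot: [-2.222, -2.221, -0.012]
contact_force: [-0.2, 0.4, -2.5]
gripper_width: 0.0265
```

```bash
python3 snap.py p2; python3 - <<'E'
from fit import *
for n,o in(('side',(255,175)),('top',(285,170))):
    im=cv2.imread(f'pics/{n}_p2.png'); s=8
    c=cv2.resize(im[o[1]:o[1]+75,o[0]:o[0]+100],None,fx=s,fy=s,interpolation=cv2.INTER_CUBIC)
    cv2.imwrite(f'pics/{n}_p2c.png',c)
    for P,r,col in(((.6163,-.0425,.148),.058,(255,0,0)),((.6163,-.0425,.166),.062,(0,0,255))):
        p=((proj(n,circ(P,r))-o+.5)*s).astype(np.int32); cv2.polylines(c,[p],True,col,1)
    cv2.imwrite(f'pics/{n}_p2o.png',c)
E
```

```text
{'time_s': 7.2, 'ee_pos': array([ 0.6142, -0.0405,  0.1467]), 'tcp_rot': array([2.2207, 2.2187, 0.0153]), 'contact_force': array([-0.0178, -0.1161, -3.1939]), 'wrist_torque': array([ 0.0255,  0.0274, -0.0082]), 'gripper_width': 0.02599081651285929}
```

View pics/side_p2c.png

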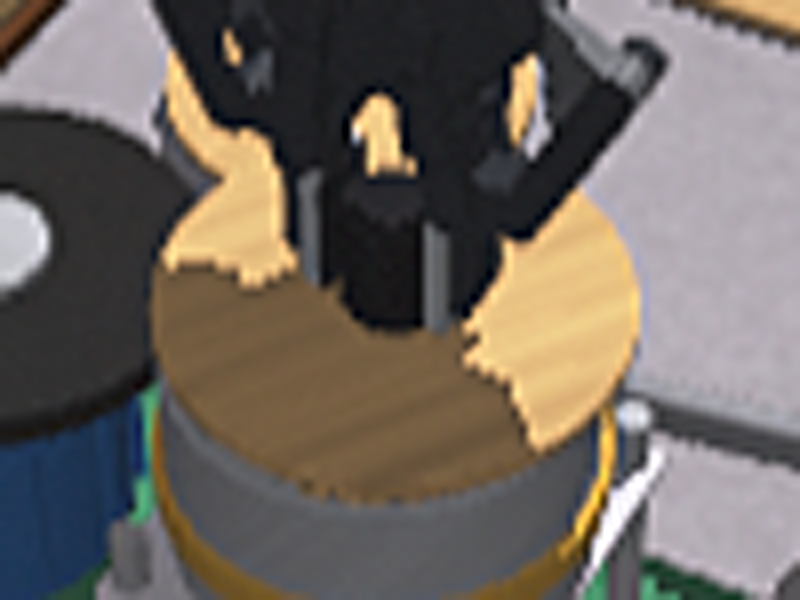

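View pics/side_p2o.png

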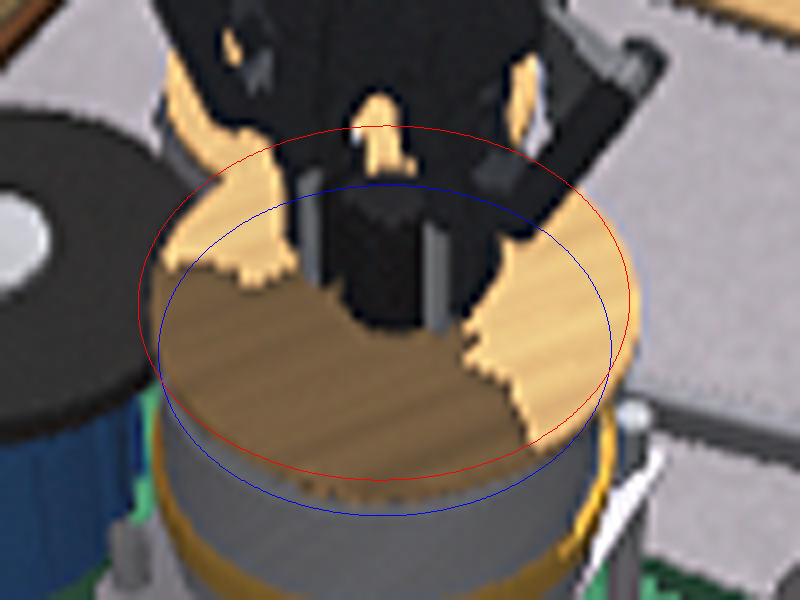

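View pics/top_p2o.png

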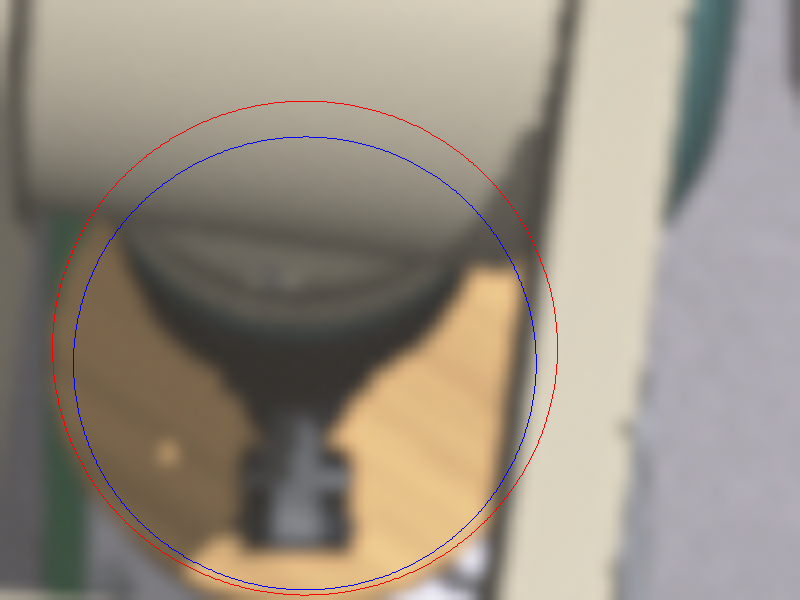

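```bash
python3 - <<'E'
from fit import *
for n,f,o,w,h,s in(('side','side_p2',(270,215),70,35,11),('side','side0',(270,215),70,35,11),('top','top_p2',(285,215),70,40,11)):
    im=cv2.imread(f'pics/{f}.png')
    c=cv2.resize(im[o[1]:o[1]+h,o[0]:o[0]+w],None,fx=s,fy=s,interpolation=cv2.INTER_NEAREST)
    c=np.clip(c.astype(float)*1.5,0,255).astype(np.uint8)
    cv2.imwrite(f'pics/{f}_z.png',c)
E
```

```text
(no output)
```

View pics/side_p2_z.png

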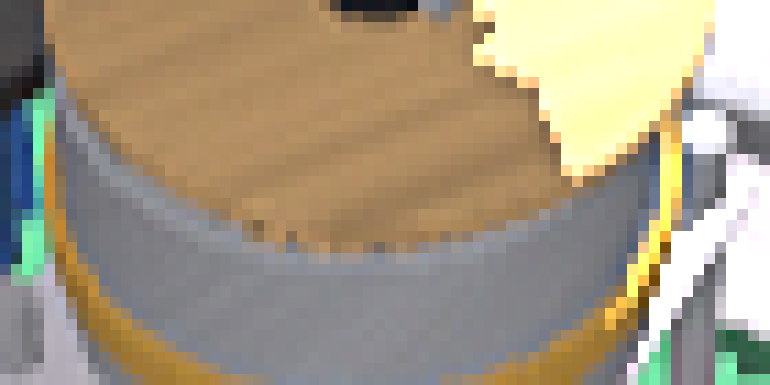

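View pics/side0_z.png

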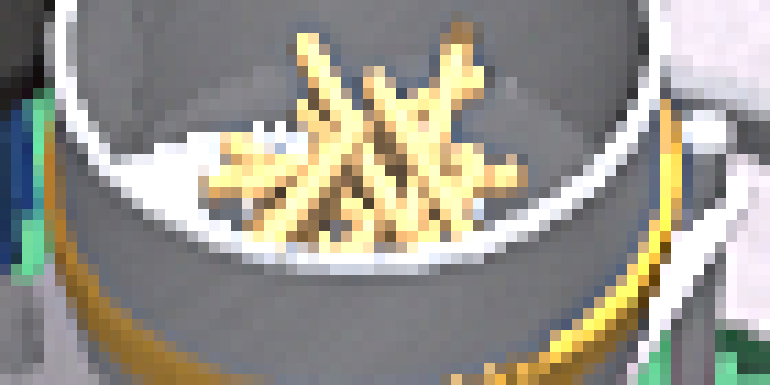

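View pics/top_p2_z.png

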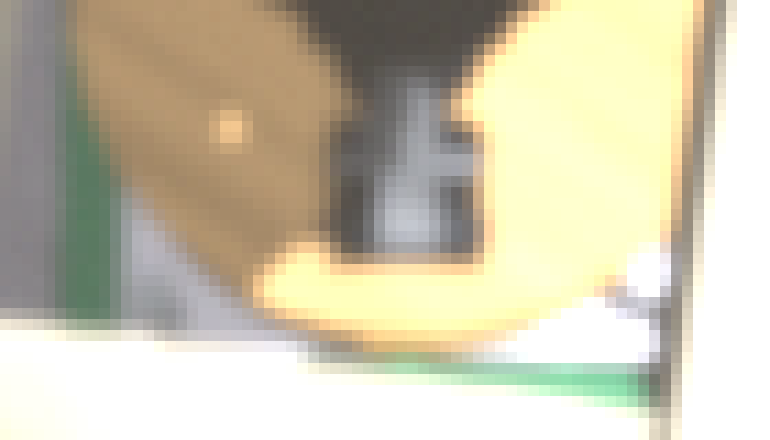

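```bash
python3 - <<'E'
from fit import *
o=np.array([270,215])-.5
Sd=np.array([(70,90),(150,175),(240,227),(360,254),(450,245),(560,207),(650,145),(690,90)])/11+o
Sr=np.array([(55,70),(60,105),(110,175),(200,240),(340,272),(450,268),(560,220),(640,150),(668,60)])/11+o
Td=np.array([(75,60),(86,115),(130,205),(240,300),(330,342),(420,352),(500,338),(560,312)])/11+[284.5,214.5]
T=np.array([(55,265),(403,265),(229,92),(229,438),(105,148),(352,145)])/6+[284.6,169.6]
print('rim side',fitc({'side':Sr},.058,[.615,-.04],.148)); print('rim top',fitc({'top':T},.058,[.615,-.04],.148))
for z in(.159,.1615,.164):
    print(z,'side',fitc({'side':Sd},.062,[.615,-.04],z),'top',fitc({'top':Td},.062,[.615,-.04],z))
E
```

```text
rim side (array([ 0.61605085, -0.04167499]), np.float64(0.5357487861745327), np.float64(0.27514589497224445))
rim top (array([ 0.61850069, -0.04284194]), np.float64(0.6463330727059537), np.float64(0.3401837674562557))
0.159 side (array([ 0.61313394, -0.04397335]), np.float64(0.673641960059551), np.float64(0.37403977647021863)) top (array([ 0.61272833, -0.04157445]), np.float64(0.41591888434802676), np.float64(0.2454315997341566))
0.1615 side (array([ 0.61222989, -0.04209969]), np.float64(0.6937010742387746), np.float64(0.39740462960101025)) top (array([ 0.61234866, -0.04159319]), np.float64(0.4393699223366539), np.float64(0.2549713706682385))
0.164 side (array([ 0.6111775 , -0.04022722]), np.float64(0.6934838035129297), np.float64(0.4206371984777092)) top (array([ 0.61191796, -0.04184455]), np.float64(0.5408001512884391), np.float64(0.26880112061677447))
```

Emit:
{"fn": "jog_arm", "kwargs": {
  "steps": [
    {"wx": 0,"wy": 0,"wz": 0,"tx": 0.45,"ty": 0,"tz": 0,"claw": 10},
    {"wx": 0,"wy": 0,"wz": 0,"tx": 0.45,"ty": 0,"tz": 0,"claw": 10},
    {"wx": 0,"wy": 0,"wz": 0,"tx": 0.45,"ty": 0,"tz": 0,"claw": 10}
  ]
}}

```text
time_s: 7.5
ee_pos: [0.619, -0.0405, 0.1472]
tcp_rot: [2.22, 2.218, 0.016]
contact_force: [0.2, -0.2, -2.5]
gripper_width: 0.0264
```

```bash
python3 snap.py p3; python3 - <<'E'
from fit import *
for n,f,o,w,h,s in(('side','side_p3',(270,215),70,35,11),('top','top_p3',(285,215),70,40,11)):
    im=cv2.imread(f'pics/{f}.png')
    c=cv2.resize(im[o[1]:o[1]+h,o[0]:o[0]+w],None,fx=s,fy=s,interpolation=cv2.INTER_NEAREST)
    c=np.clip(c.astype(float)*1.5,0,255).astype(np.uint8)
    cv2.imwrite(f'pics/{f}_z.png',c)
E
```

```text
{'time_s': 7.6, 'ee_pos': array([ 0.6188, -0.0405,  0.1469]), 'tcp_rot': array([2.2206, 2.2185, 0.0156]), 'contact_force': array([-0.2052,  0.5795, -2.7435]), 'wrist_torque': array([-0.0403,  0.0148, -0.007 ]), 'gripper_width': 0.026426643938952537}
```

View pics/side_p3_z.png

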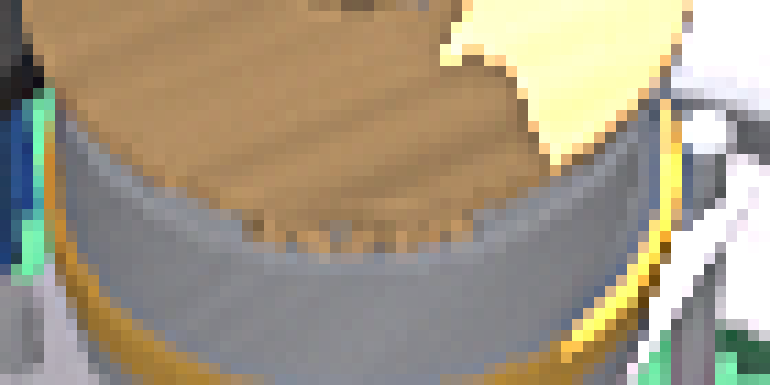

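View pics/top_p3_z.png

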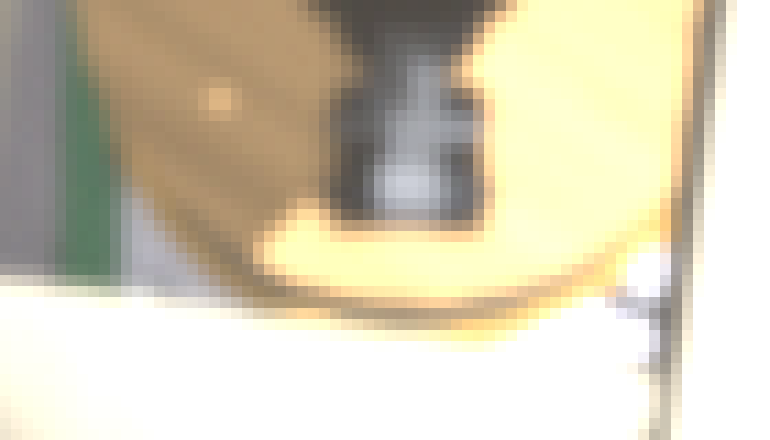

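Emit:
{"fn": "jog_arm", "kwargs": {
  "steps": [
    {"wx": 0,"wy": 0,"wz": 0,"tx": 0,"ty": 0,"tz": -0.3,"claw": 10},
    {"wx": 0,"wy": 0,"wz": 0,"tx": 0,"ty": 0,"tz": -0.6,"claw": 10},
    {"wx": 0,"wy": 0,"wz": 0,"tx": 0,"ty": 0,"tz": -0.9,"claw": 10},
    {"wx": 0,"wy": 0,"wz": 0,"tx": 0,"ty": 0,"tz": -0.9,"claw": 10}
  ]
}}

```text
time_s: 8.0
ee_pos: [0.6184, -0.0405, 0.137]
tcp_rot: [2.221, 2.219, 0.014]
contact_force: [0.1, 0.2, -2.4]
gripper_width: 0.0265
```

Emit:
{"fn": "jog_arm", "kwargs": {
  "steps": [
    {"wx": 0,"wy": 0,"wz": 0,"tx": 0,"ty": 0,"tz": -0.2,"claw": 10},
    {"wx": 0,"wy": 0,"wz": 0,"tx": 0,"ty": 0,"tz": -0.4,"claw": 10},
    {"wx": 0,"wy": 0,"wz": 0,"tx": 0,"ty": 0,"tz": -0.4,"claw": 10}
  ]
}}

```text
time_s: 8.3
ee_pos: [0.6183, -0.0405, 0.1328]
tcp_rot: [2.221, 2.219, 0.014]
contact_force: [0.2, -0.4, -3.2]
gripper_width: 0.0264
```

Emit:
{"fn": "jog_arm", "kwargs": {
  "steps": [
    {"wx": 0,"wy": 0,"wz": 0,"tx": 0,"ty": 0,"tz": -0.2,"claw": 10},
    {"wx": 0,"wy": 0,"wz": 0,"tx": 0,"ty": 0,"tz": -0.4,"claw": 10},
    {"wx": 0,"wy": 0,"wz": 0,"tx": 0,"ty": 0,"tz": -0.4,"claw": 10}
  ]
}}

```text
time_s: 8.6
ee_pos: [0.6186, -0.0405, 0.1309]
tcp_rot: [2.22, 2.219, 0.016]
contact_force: [-3.6, 1.8, 7.7]
gripper_width: 0.026
```

```bash
python3 snap.py p4; python3 - <<'E'
from fit import *
for n,f,o,w,h,s in(('side','side_p4',(265,185),75,60,10),('top','top_p4',(285,200),70,55,10)):
    im=cv2.imread(f'pics/{f}.png')
    c=cv2.resize(im[o[1]:o[1]+h,o[0]:o[0]+w],None,fx=s,fy=s,interpolation=cv2.INTER_NEAREST)
    c=np.clip(c.astype(float)*1.3,0,255).astype(np.uint8)
    cv2.imwrite(f'pics/{f}_z.png',c)
E
```

```text
{'time_s': 8.7, 'ee_pos': array([ 0.6186, -0.0404,  0.1309]), 'tcp_rot': array([2.2204, 2.2186, 0.0155]), 'contact_force': array([-3.8146,  0.3885,  7.935 ]), 'wrist_torque': array([ 0.0492,  1.0691, -0.043 ]), 'gripper_width': 0.026540666026302697}
```

View pics/side_p4_z.png

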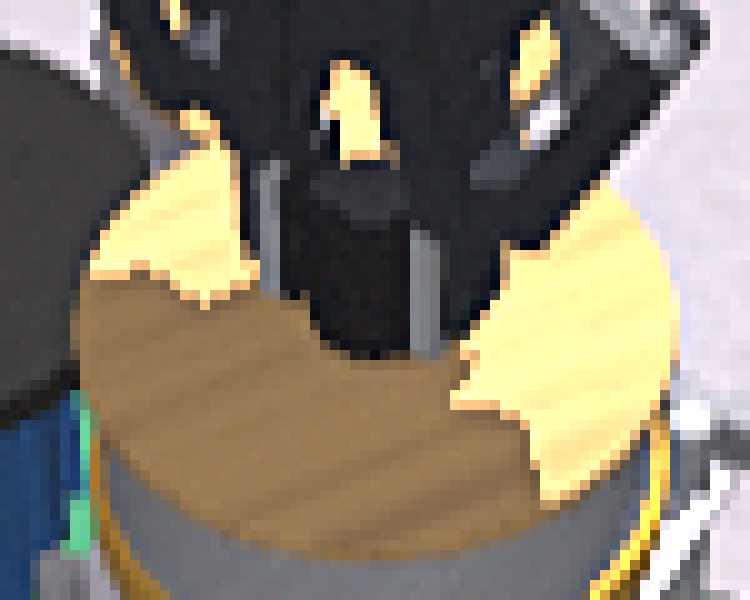

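Emit:
{"fn": "jog_arm", "kwargs": {
  "steps": [
    {"wx": 0,"wy": 0,"wz": 0,"tx": -0.1,"ty": 0,"tz": 0,"claw": 10},
    {"wx": 0,"wy": 0,"wz": 0,"tx": -0.1,"ty": 0,"tz": 0,"claw": 10}
  ]
}}

```text
time_s: 8.9
ee_pos: [0.6178, -0.0404, 0.1312]
tcp_rot: [2.22, 2.218, 0.017]
contact_force: [0.7, -0.6, 2.5]
gripper_width: 0.0261
```

Side force is relieved. Now I'll open, rise and check.

Emit:
{"fn": "jog_arm", "kwargs": {
  "steps": [
    {"wx": 0,"wy": 0,"wz": 0,"tx": 0,"ty": 0,"tz": 0,"claw": 50},
    {"wx": 0,"wy": 0,"wz": 0,"tx": 0,"ty": 0,"tz": 0,"claw": 60},
    {"wx": 0,"wy": 0,"wz": 0,"tx": 0,"ty": 0,"tz": 0,"claw": 60},
    {"wx": 0,"wy": 0,"wz": 0,"tx": 0,"ty": 0,"tz": 2,"claw": 60},
    {"wx": 0,"wy": 0,"wz": 0,"tx": 0,"ty": 0,"tz": 6,"claw": 60},
    {"wx": 0,"wy": 0,"wz": 0,"tx": 0,"ty": -3,"tz": 9,"claw": 60},
    {"wx": 0,"wy": 0,"wz": 0,"tx": -3,"ty": -7,"tz": 9,"claw": 60},
    {"wx": 0,"wy": 0,"wz": 0,"tx": -6,"ty": -10,"tz": 9,"claw": 60},
    {"wx": 0,"wy": 0,"wz": 0,"tx": -9.8,"ty": -13.2,"tz": 9,"claw": 60},
    {"wx": 0,"wy": 0,"wz": 0,"tx": -9.8,"ty": -13.2,"tz": 9,"claw": 60}
  ]
}}

```text
time_s: 9.9
ee_pos: [0.5166, -0.1757, 0.2212]
tcp_rot: [2.226, 2.212, 0.014]
contact_force: [0.3, 0.1, 0.0]
gripper_width: 0.0515
```

```bash
python3 snap.py r1; python3 -c "
from h import *
crop('pics/side_r1.png','pics/s20.png',255,170,130,100,6)
crop('pics/top_r1.png','pics/t20.png',280,180,130,100,6)"
```

```text
{'time_s': 10.0, 'ee_pos': array([ 0.5195, -0.1731,  0.2216]), 'tcp_rot': array([2.2213, 2.2155, 0.0176]), 'contact_force': array([-0.3474,  0.039 ,  0.4691]), 'wrist_torque': array([-0.0141, -0.0218,  0.0219]), 'gripper_width': 0.05098955660535519}
```

View pics/s20.png

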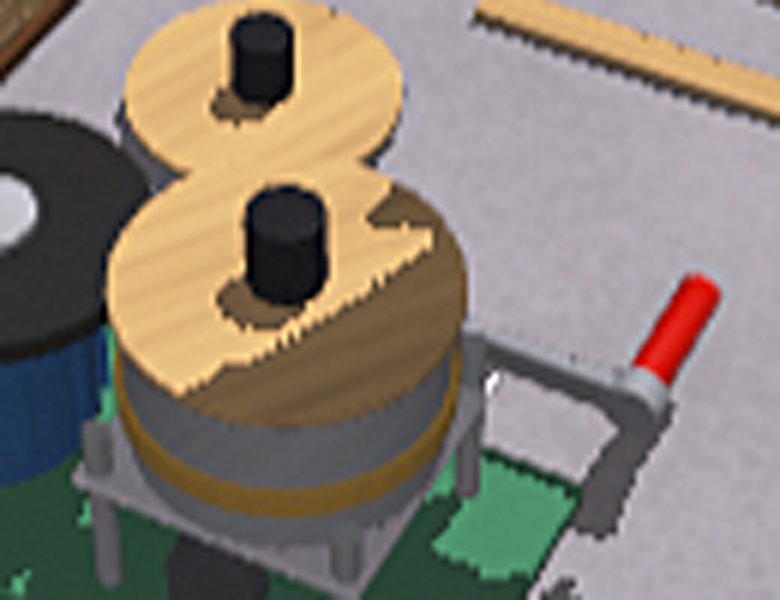

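View pics/t20.png

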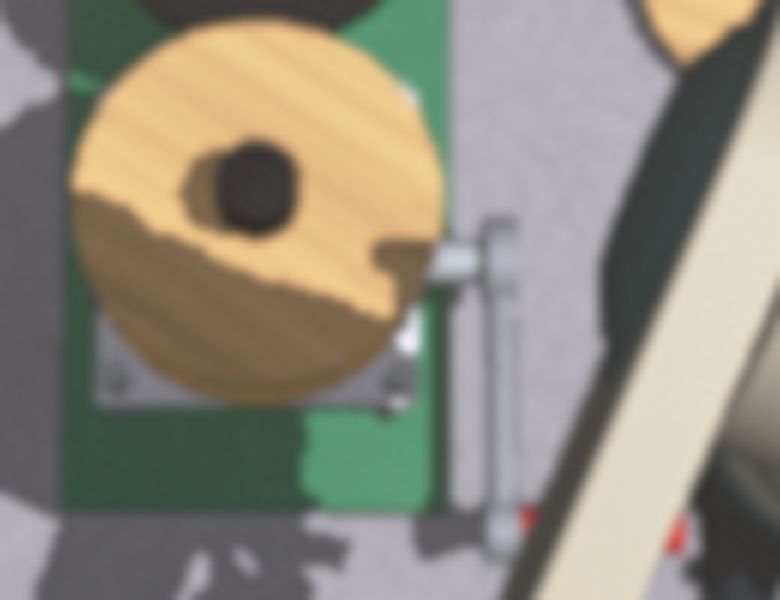

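```bash
python3 - <<'E'
from fit import *
S=np.array([(107,275),(467,290),(118,235),(140,198),(450,232),(420,200),(112,310),(460,330)])/6+[254.6,169.6]
Sl=np.array([(220,418),(290,429),(350,422),(410,395)])/6+[254.6,169.6]
T=np.array([(72,190),(445,190),(258,17),(100,100),(415,100),(150,50),(370,55)])/6+[279.6,179.6]
for z in(.150,.154,.158): print(z,'side',fitc({'side':S},.062,[.615,-.04],z),'side low',fitc({'side':Sl},.062,[.615,-.04],z-.006),'top',fitc({'top':T},.062,[.615,-.04],z))
print(fitc({'side':S,'top':T},.062,[.615,-.04,.15]))
k=tri(np.array([258,185])/6+[279.6,179.6],np.array([287,212])/6+[254.6,169.6]);print('knob top',k)
E
```

```text
0.15 side (array([ 0.61771821, -0.04371401]), np.float64(1.243262050984036), np.float64(0.6353854644469719)) side low (array([ 0.61593949, -0.04507272]), np.float64(0.15619167784507296), np.float64(0.12259879296372501)) top (array([ 0.62060343, -0.04239647]), np.float64(0.27496659954228325), np.float64(0.1798309829245064))
0.154 side (array([ 0.61571334, -0.04004483]), np.float64(1.1644414329820714), np.float64(0.6728050078099833)) side low (array([ 0.61481021, -0.04173195]), np.float64(0.1611240451697195), np.float64(0.13218545683358965)) top (array([ 0.61934619, -0.04234305]), np.float64(0.1986934203215988), np.float64(0.13960929109187692))
0.158 side (array([ 0.61370596, -0.03629643]), np.float64(1.3386197699664633), np.float64(0.749878917912299)) side low (array([ 0.61285485, -0.03913493]), np.float64(0.16985662558405515), np.float64(0.13216235361150705)) top (array([ 0.61802579, -0.04241433]), np.float64(0.24326837093908713), np.float64(0.14499738346199248))
(array([ 0.61824776, -0.04273736,  0.15233243]), np.float64(1.1780934460648607), np.float64(0.6934755346291824))
knob top (array([ 0.61636356, -0.04245624,  0.18442027]), np.float64(0.00037331615149882174))
```

Emit:
{"fn": "jog_arm", "kwargs": {
  "steps": [
    {"wx": 0,"wy": 0,"wz": 0,"tx": 0,"ty": 0,"tz": -4,"claw": 60},
    {"wx": 0,"wy": 0,"wz": 0,"tx": 0,"ty": 0,"tz": -8,"claw": 60},
    {"wx": 0,"wy": 0,"wz": 0,"tx": 0,"ty": 0,"tz": -12,"claw": 60},
    {"wx": 0,"wy": 0,"wz": 0,"tx": 0,"ty": 0,"tz": -15,"claw": 60},
    {"wx": 0,"wy": 0,"wz": 0,"tx": 0,"ty": 0,"tz": -15,"claw": 60}
  ]
}}

```text
time_s: 10.5
ee_pos: [0.5175, -0.1708, 0.0665]
tcp_rot: [-2.219, -2.217, -0.012]
contact_force: [0.3, -0.7, 0.6]
gripper_width: 0.0511
```

```bash
python3 snap.py l1; python3 -c "
from h import *
crop('pics/side_l1.png','pics/s21.png',325,160,80,80,9)"
```

```text
{'time_s': 10.6, 'ee_pos': array([ 0.5204, -0.1724,  0.0723]), 'tcp_rot': array([2.2199, 2.2169, 0.018 ]), 'contact_force': array([ 0.6073, -0.4282,  0.4199]), 'wrist_torque': array([ 0.0084,  0.0407, -0.0058]), 'gripper_width': 0.051404183132626985}
```

View pics/s21.png

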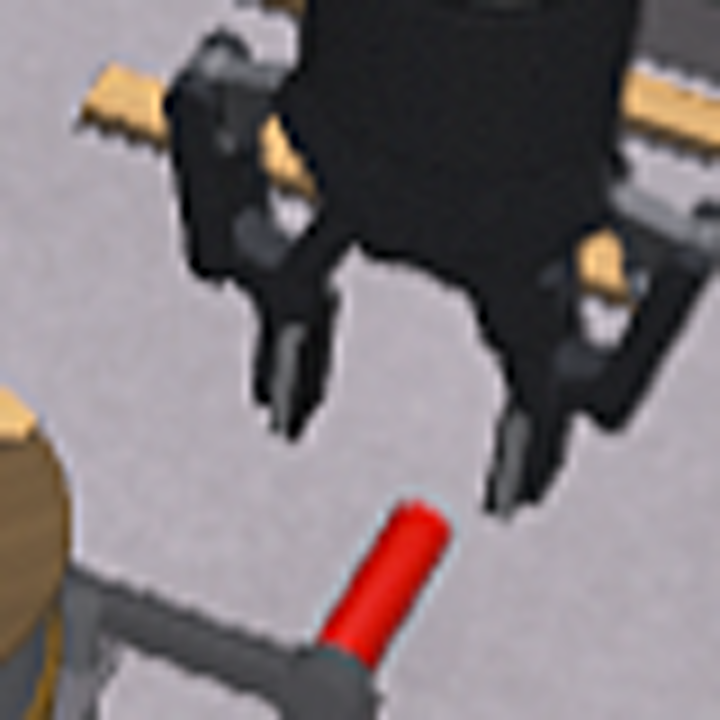

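Emit:
{"fn": "jog_arm", "kwargs": {
  "steps": [
    {"wx": 0,"wy": 0,"wz": 0,"tx": 0,"ty": 0,"tz": -2.5,"claw": 60},
    {"wx": 0,"wy": 0,"wz": 0,"tx": 0,"ty": 0,"tz": -4.2,"claw": 60},
    {"wx": 0,"wy": 0,"wz": 0,"tx": 0,"ty": 0,"tz": -4.2,"claw": 60}
  ]
}}

```text
time_s: 10.9
ee_pos: [0.5207, -0.172, 0.0304]
tcp_rot: [2.22, 2.218, 0.018]
contact_force: [0.3, -0.2, 0.2]
gripper_width: 0.0515
```

```bash
python3 snap.py l2; python3 -c "
from h import *
crop('pics/side_l2.png','pics/s22.png',325,170,80,80,9)
crop('pics/top_l2.png','pics/t22.png',345,230,80,60,9)"
```

```text
{'time_s': 11.0, 'ee_pos': array([ 0.5218, -0.1727,  0.0326]), 'tcp_rot': array([2.2173, 2.2152, 0.0201]), 'contact_force': array([0.8927, 0.2382, 0.4319]), 'wrist_torque': array([-0.0698, -0.0517,  0.017 ]), 'gripper_width': 0.051485333226346595}
```

View pics/s22.png

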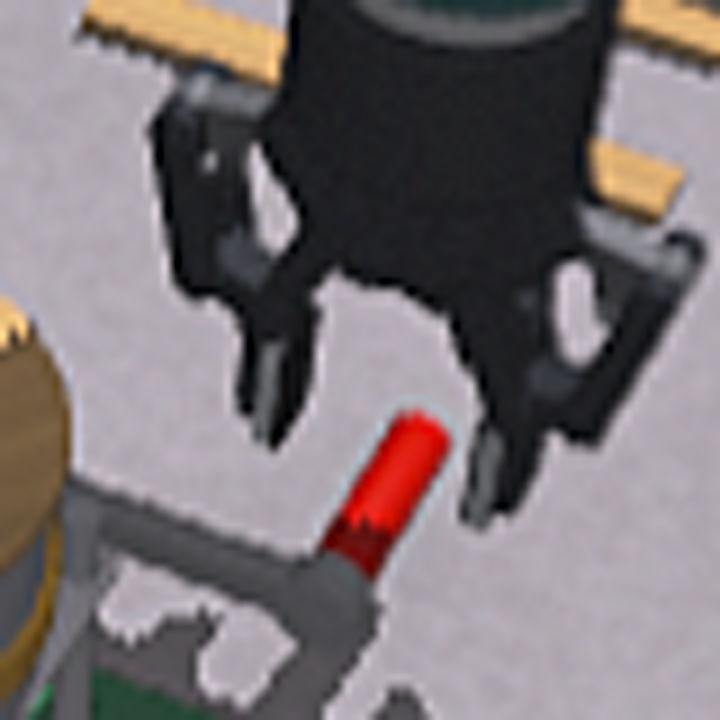

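View pics/t22.png

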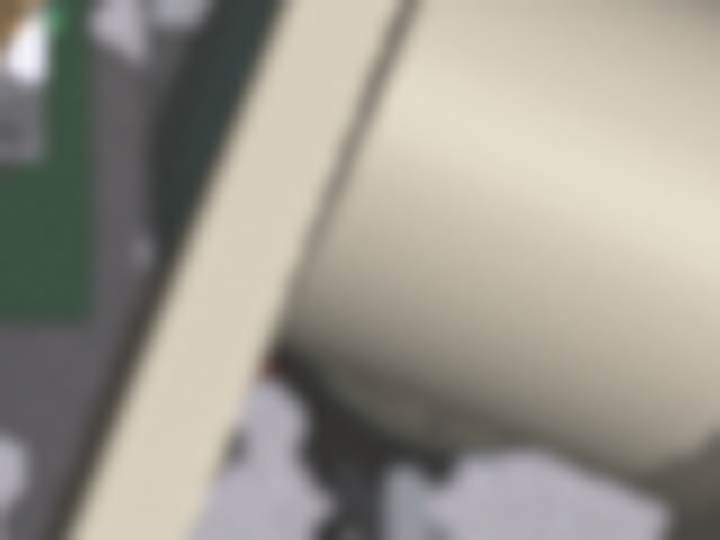

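```bash
python3 -c "
from h import *
for z in(.04,.05,.06,.07): print(z,atz('side',324.5+375/9,169.5+485/9,z).round(4),atz('side',324.5+388/9,169.5+490/9,z).round(4))"
```

```text
0.04 [ 0.5247 -0.1847  0.04  ] [ 0.5209 -0.1847  0.04  ]
0.05 [ 0.5219 -0.1758  0.05  ] [ 0.5182 -0.1758  0.05  ]
0.06 [ 0.5191 -0.1669  0.06  ] [ 0.5155 -0.1669  0.06  ]
0.07 [ 0.5163 -0.1581  0.07  ] [ 0.5127 -0.158   0.07  ]
```

Emit:
{"fn": "jog_arm", "kwargs": {
  "steps": [
    {"wx": 0,"wy": 0,"wz": 0,"tx": -0.2,"ty": 0,"tz": -1,"claw": 60},
    {"wx": 0,"wy": 0,"wz": 0,"tx": -0.2,"ty": 0,"tz": -1.8,"claw": 60},
    {"wx": 0,"wy": 0,"wz": 0,"tx": -0.2,"ty": 0,"tz": -1.8,"claw": 40},
    {"wx": 0,"wy": 0,"wz": 0,"tx": -0.2,"ty": 0,"tz": -1.8,"claw": 5},
    {"wx": 0,"wy": 0,"wz": 0,"tx": -0.2,"ty": 0,"tz": -1.8,"claw": 5},
    {"wx": 0,"wy": 0,"wz": 0,"tx": -0.2,"ty": 0,"tz": -1.8,"claw": 5},
    {"wx": 0,"wy": 0,"wz": 0,"tx": -0.2,"ty": 0,"tz": -1.8,"claw": 5}
  ]
}}

```text
time_s: 11.7
ee_pos: [0.5194, -0.1727, 0.0149]
tcp_rot: [2.218, 2.216, 0.019]
contact_force: [-4.8, 0.9, 4.8]
gripper_width: 0.0158
```

```bash
python3 snap.py l3; python3 -c "
from h import *
crop('pics/side_l3.png','pics/s23.png',325,180,80,80,9)"
```

```text
{'time_s': 11.8, 'ee_pos': array([ 0.5195, -0.1727,  0.0149]), 'tcp_rot': array([2.2177, 2.2157, 0.0191]), 'contact_force': array([-5.7012,  0.6318,  3.5511]), 'wrist_torque': array([0.1313, 0.8551, 0.0785]), 'gripper_width': 0.015581554669084114}
```

View pics/s23.png

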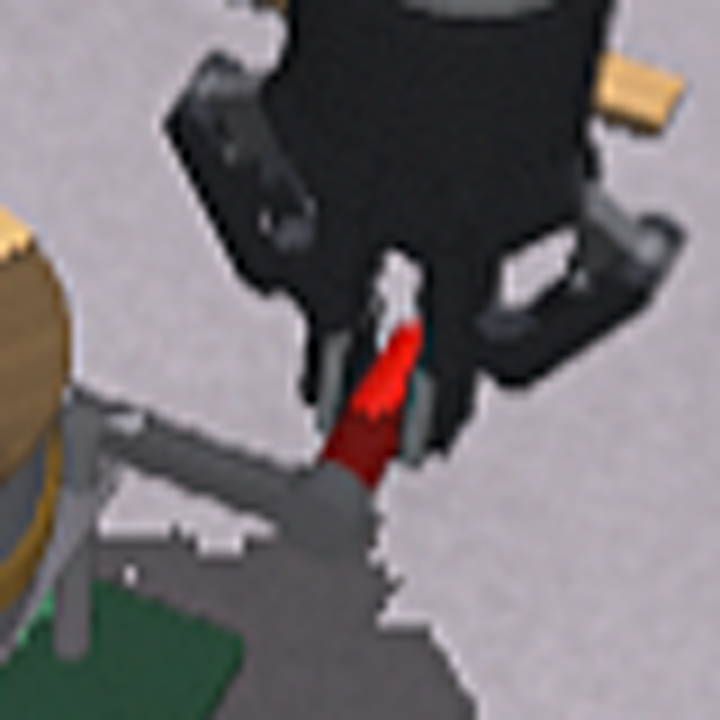

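Emit:
{"fn": "jog_arm", "kwargs": {
  "steps": [
    {"wx": 0,"wy": 0,"wz": 0,"tx": 0.08,"ty": 0,"tz": 0.4,"claw": 5},
    {"wx": 0,"wy": 0,"wz": 0,"tx": 0.17,"ty": 0,"tz": 0.8,"claw": 5},
    {"wx": 0,"wy": 0,"wz": 0,"tx": 0.3,"ty": 0,"tz": 1.25,"claw": 5},
    {"wx": 0,"wy": 0,"wz": 0,"tx": 0.46,"ty": 0,"tz": 1.75,"claw": 5},
    {"wx": 0,"wy": 0,"wz": 0,"tx": 0.46,"ty": 0,"tz": 1.75,"claw": 5}
  ]
}}

```text
time_s: 12.3
ee_pos: [0.5202, -0.1726, 0.0306]
tcp_rot: [-2.222, -2.219, -0.009]
contact_force: [-15.4, -2.7, -2.9]
gripper_width: 0.0156
```

Emit:
{"fn": "jog_arm", "kwargs": {
  "steps": [
    {"wx": 0,"wy": 0,"wz": 0,"tx": 0.12,"ty": 0,"tz": 0.6,"claw": 5},
    {"wx": 0,"wy": 0,"wz": 0,"tx": 0.33,"ty": 0,"tz": 1.4,"claw": 5},
    {"wx": 0,"wy": 0,"wz": 0,"tx": 0.56,"ty": 0,"tz": 2.05,"claw": 5},
    {"wx": 0,"wy": 0,"wz": 0,"tx": 0.88,"ty": 0,"tz": 2.8,"claw": 5},
    {"wx": 0,"wy": 0,"wz": 0,"tx": 1.2,"ty": 0,"tz": 3.4,"claw": 5},
    {"wx": 0,"wy": 0,"wz": 0,"tx": 1.2,"ty": 0,"tz": 3.4,"claw": 5}
  ]
}}

```text
time_s: 12.9
ee_pos: [0.5308, -0.1726, 0.066]
tcp_rot: [-2.219, -2.217, -0.005]
contact_force: [-14.6, 0.7, 3.0]
gripper_width: 0.0155
```

```bash
python3 snap.py l4; python3 -c "
from h import *
crop('pics/side_l4.png','pics/s24.png',255,150,150,115,5)"
```

```text
{'time_s': 13.0, 'ee_pos': array([ 0.5309, -0.1726,  0.0661]), 'tcp_rot': array([-2.2196, -2.2169, -0.005 ]), 'contact_force': array([-14.1712,   0.8741,   3.9137]), 'wrist_torque': array([0.0388, 2.7551, 0.1694]), 'gripper_width': 0.015634767030775137}
```

View pics/s24.png

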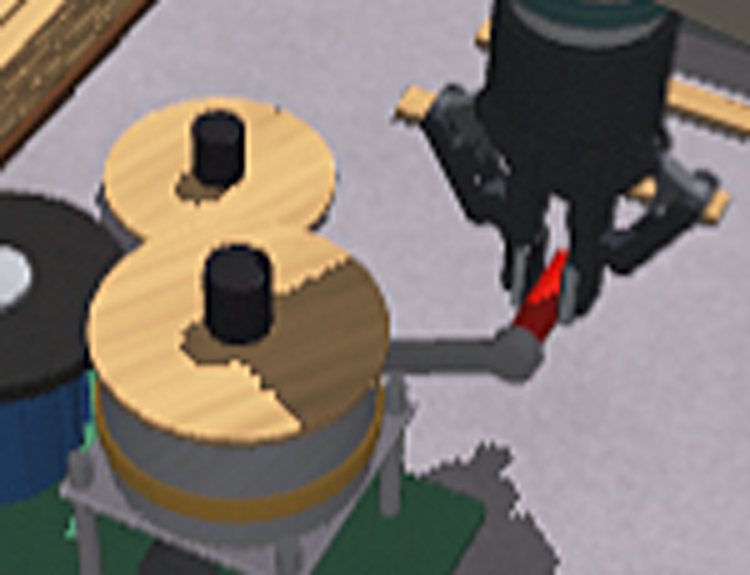

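Emit:
{"fn": "jog_arm", "kwargs": {
  "steps": [
    {"wx": 0,"wy": 0,"wz": 0,"tx": 0.3,"ty": 0,"tz": 0.6,"claw": 5},
    {"wx": 0,"wy": 0,"wz": 0,"tx": 0.63,"ty": 0,"tz": 1.1,"claw": 5},
    {"wx": 0,"wy": 0,"wz": 0,"tx": 1.23,"ty": 0,"tz": 1.9,"claw": 5},
    {"wx": 0,"wy": 0,"wz": 0,"tx": 1.9,"ty": 0,"tz": 2.6,"claw": 5},
    {"wx": 0,"wy": 0,"wz": 0,"tx": 2.65,"ty": 0,"tz": 3.25,"claw": 5},
    {"wx": 0,"wy": 0,"wz": 0,"tx": 2.65,"ty": 0,"tz": 3.25,"claw": 5}
  ]
}}

```text
time_s: 13.6
ee_pos: [0.5574, -0.1726, 0.1011]
tcp_rot: [-2.219, -2.217, -0.003]
contact_force: [-12.3, -0.1, 6.0]
gripper_width: 0.015
```

Emit:
{"fn": "jog_arm", "kwargs": {
  "steps": [
    {"wx": 0,"wy": 0,"wz": 0,"tx": 0.55,"ty": 0,"tz": 0.5,"claw": 5},
    {"wx": 0,"wy": 0,"wz": 0,"tx": 1.23,"ty": 0,"tz": 0.95,"claw": 5},
    {"wx": 0,"wy": 0,"wz": 0,"tx": 1.86,"ty": 0,"tz": 1.3,"claw": 5},
    {"wx": 0,"wy": 0,"wz": 0,"tx": 2.6,"ty": 0,"tz": 1.6,"claw": 5},
    {"wx": 0,"wy": 0,"wz": 0,"tx": 3.3,"ty": 0,"tz": 1.85,"claw": 5},
    {"wx": 0,"wy": 0,"wz": 0,"tx": 4.05,"ty": 0,"tz": 2.05,"claw": 5},
    {"wx": 0,"wy": 0,"wz": 0,"tx": 4.75,"ty": 0,"tz": 2.2,"claw": 5},
    {"wx": 0,"wy": 0,"wz": 0,"tx": 5.4,"ty": 0,"tz": 2.25,"claw": 5},
    {"wx": 0,"wy": 0,"wz": 0,"tx": 5.4,"ty": 0,"tz": 2.25,"claw": 5}
  ]
}}

```text
time_s: 14.5
ee_pos: [0.616, -0.1726, 0.1322]
tcp_rot: [2.217, 2.217, 0.016]
contact_force: [-1.5, 4.1, 17.2]
gripper_width: 0.0045
```

```bash
python3 snap.py l5; python3 -c "
from h import *
crop('pics/side_l5.png','pics/s25.png',255,130,150,115,5)
crop('pics/top_l5.png','pics/t25.png',285,130,120,130,5)
from scipy.optimize import least_squares
"; grep -c . fit.py
```

```text
{'time_s': 14.6, 'ee_pos': array([ 0.6162, -0.1726,  0.1325]), 'tcp_rot': array([2.2158, 2.216 , 0.0172]), 'contact_force': array([-2.0439,  2.5729, 18.7084]), 'wrist_torque': array([0.4417, 0.4812, 0.0106]), 'gripper_width': 0.003923950174426898}
9
```

View pics/s25.png

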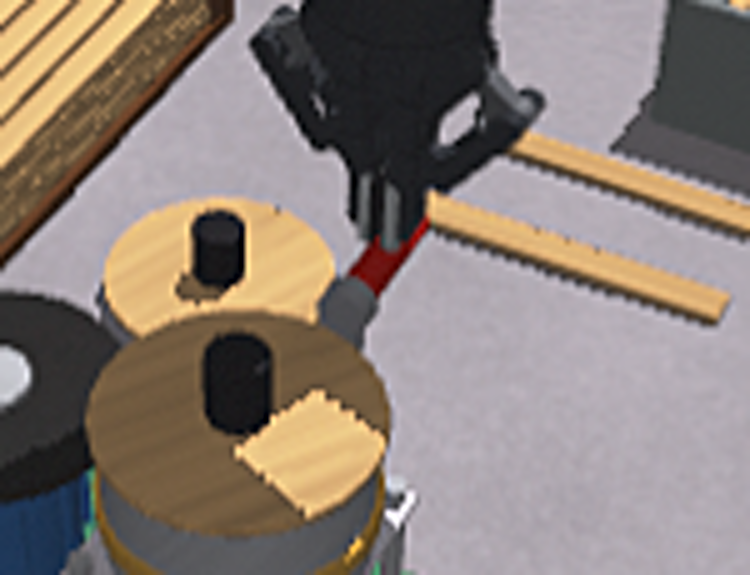

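View pics/t25.png

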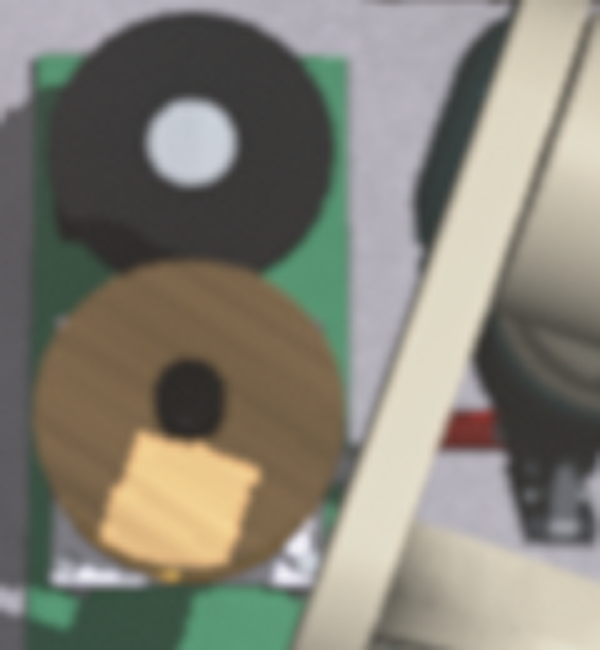

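The fingers slipped off the bar because the grasp was too shallow (they are now shut to 4 mm on top of the handle). The cover is still fine. I'll rise, look, and re-grip deeper.

Emit:
{"fn": "jog_arm", "kwargs": {
  "steps": [
    {"wx": 0,"wy": 0,"wz": 0,"tx": 0,"ty": 0,"tz": 3,"claw": 5},
    {"wx": 0,"wy": 0,"wz": 0,"tx": 0,"ty": 0,"tz": 6,"claw": 60},
    {"wx": 0,"wy": 0,"wz": 0,"tx": -3,"ty": 0,"tz": 6,"claw": 60},
    {"wx": 0,"wy": 0,"wz": 0,"tx": -8,"ty": 0,"tz": 6,"claw": 60},
    {"wx": 0,"wy": 0,"wz": 0,"tx": -8,"ty": 0,"tz": 6,"claw": 60},
    {"wx": 0,"wy": 0,"wz": 0,"tx": -8,"ty": 0,"tz": 6,"claw": 60}
  ]
}}

```text
time_s: 15.2
ee_pos: [0.5373, -0.1725, 0.1956]
tcp_rot: [2.212, 2.212, 0.023]
contact_force: [-1.0, 0.4, 0.1]
gripper_width: 0.0513
```

```bash
python3 snap.py m1; python3 -c "
from h import *
crop('pics/side_m1.png','pics/s30.png',255,130,150,115,5)
crop('pics/top_m1.png','pics/t30.png',285,170,120,110,6)"
```

```text
{'time_s': 15.3, 'ee_pos': array([ 0.5384, -0.1728,  0.1952]), 'tcp_rot': array([2.2117, 2.2128, 0.022 ]), 'contact_force': array([ 0.2963, -0.5862,  0.1613]), 'wrist_torque': array([0.0138, 0.0141, 0.0162]), 'gripper_width': 0.05114544823405998}
```

View pics/s30.png

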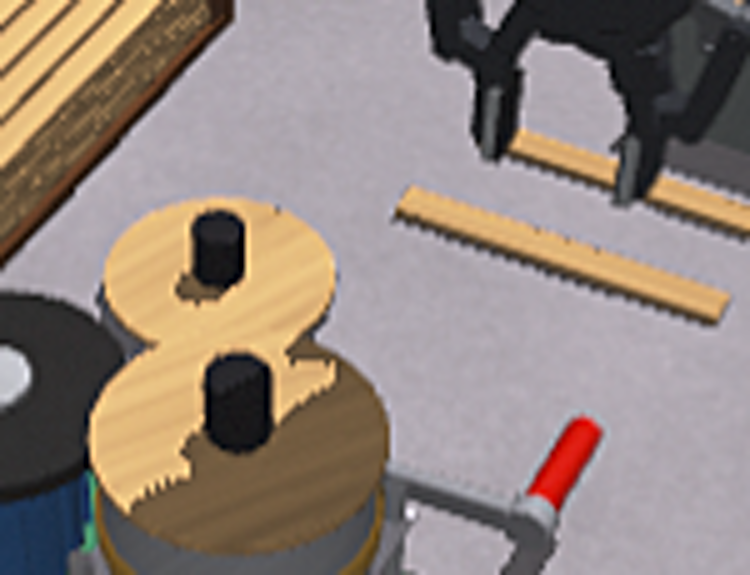

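View pics/t30.png

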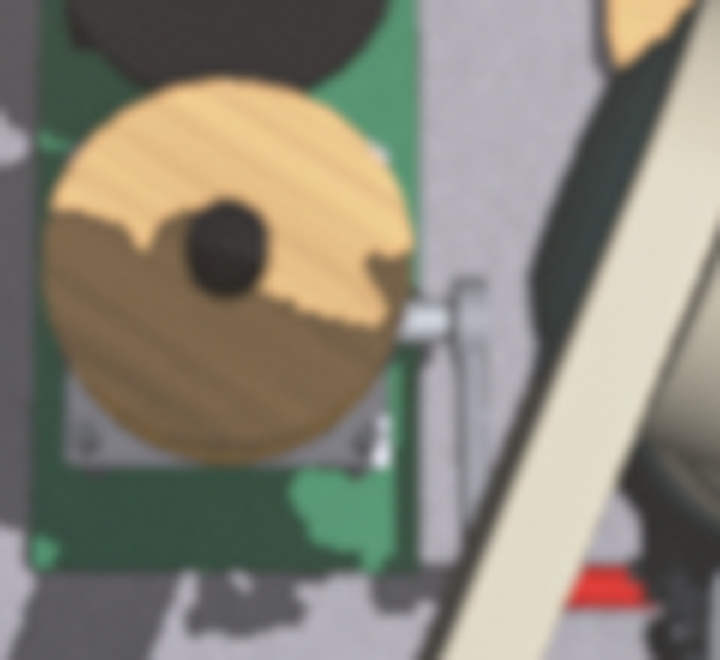

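Emit:
{"fn": "jog_arm", "kwargs": {
  "steps": [
    {"wx": 0,"wy": 0,"wz": 0,"tx": -1.8,"ty": 0,"tz": -4,"claw": 60},
    {"wx": 0,"wy": 0,"wz": 0,"tx": -1.8,"ty": 0,"tz": -8,"claw": 60},
    {"wx": 0,"wy": 0,"wz": 0,"tx": -1.8,"ty": 0,"tz": -12,"claw": 60},
    {"wx": 0,"wy": 0,"wz": 0,"tx": -1.8,"ty": 0,"tz": -14.5,"claw": 60},
    {"wx": 0,"wy": 0,"wz": 0,"tx": -1.8,"ty": 0,"tz": -16.5,"claw": 60},
    {"wx": 0,"wy": 0,"wz": 0,"tx": -1.8,"ty": 0,"tz": -18,"claw": 60},
    {"wx": 0,"wy": 0,"wz": 0,"tx": -1.8,"ty": 0,"tz": -18,"claw": 60}
  ]
}}

```text
time_s: 16.0
ee_pos: [0.5205, -0.1724, 0.0135]
tcp_rot: [2.213, 2.215, 0.021]
contact_force: [-0.3, 0.0, 0.5]
gripper_width: 0.0512
```

```bash
python3 snap.py m2; python3 -c "
from h import *
crop('pics/side_m2.png','pics/s31.png',325,170,80,80,9)"
```

```text
{'time_s': 16.1, 'ee_pos': array([ 0.5216, -0.173 ,  0.0161]), 'tcp_rot': array([2.2104, 2.2121, 0.0232]), 'contact_force': array([ 0.4569, -0.1554,  0.3235]), 'wrist_torque': array([-0.0058,  0.0856, -0.0243]), 'gripper_width': 0.05083566747517298}
```

View pics/s31.png

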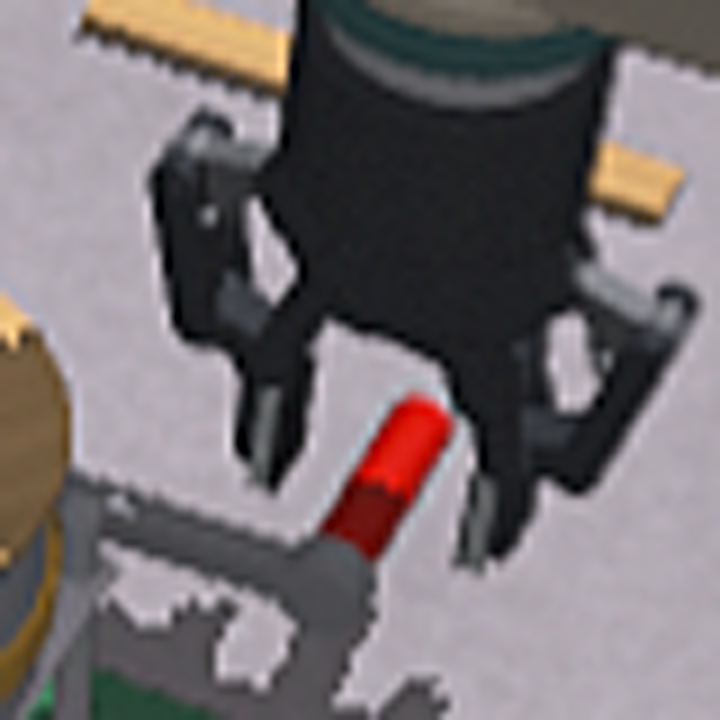

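Emit:
{"fn": "jog_arm", "kwargs": {
  "steps": [
    {"wx": 0,"wy": 0,"wz": 0,"tx": -0.2,"ty": 0,"tz": -0.6,"claw": 60},
    {"wx": 0,"wy": 0,"wz": 0,"tx": -0.2,"ty": 0,"tz": -0.6,"claw": 40},
    {"wx": 0,"wy": 0,"wz": 0,"tx": -0.2,"ty": 0,"tz": -0.6,"claw": 0},
    {"wx": 0,"wy": 0,"wz": 0,"tx": -0.2,"ty": 0,"tz": -0.6,"claw": 0},
    {"wx": 0,"wy": 0,"wz": 0,"tx": -0.2,"ty": 0,"tz": -0.6,"claw": 0},
    {"wx": 0,"wy": 0,"wz": 0,"tx": -0.2,"ty": 0,"tz": -0.6,"claw": 0}
  ]
}}

```text
time_s: 16.7
ee_pos: [0.52, -0.1732, 0.0106]
tcp_rot: [2.21, 2.211, 0.024]
contact_force: [2.1, -0.7, 1.1]
gripper_width: 0.0167
```

Emit:
{"fn": "jog_arm", "kwargs": {
  "steps": [
    {"wx": 0,"wy": 0,"wz": 0,"tx": 0.05,"ty": 0,"tz": 0.5,"claw": 0},
    {"wx": 0,"wy": 0,"wz": 0,"tx": 0.15,"ty": 0,"tz": 1.0,"claw": 0},
    {"wx": 0,"wy": 0,"wz": 0,"tx": 0.27,"ty": 0,"tz": 1.5,"claw": 0},
    {"wx": 0,"wy": 0,"wz": 0,"tx": 0.4,"ty": 0,"tz": 1.95,"claw": 0},
    {"wx": 0,"wy": 0,"wz": 0,"tx": 0.4,"ty": 0,"tz": 1.95,"claw": 0}
  ]
}}

```text
time_s: 17.2
ee_pos: [0.5226, -0.1731, 0.0299]
tcp_rot: [2.212, 2.213, 0.02]
contact_force: [-7.4, -1.0, -2.2]
gripper_width: 0.0164
```

Emit:
{"fn": "jog_arm", "kwargs": {
  "steps": [
    {"wx": 0,"wy": 0,"wz": 0,"tx": 0.13,"ty": 0,"tz": 0.5,"claw": 0},
    {"wx": 0,"wy": 0,"wz": 0,"tx": 0.3,"ty": 0,"tz": 1.1,"claw": 0},
    {"wx": 0,"wy": 0,"wz": 0,"tx": 0.54,"ty": 0,"tz": 1.65,"claw": 0},
    {"wx": 0,"wy": 0,"wz": 0,"tx": 0.79,"ty": 0,"tz": 2.2,"claw": 0},
    {"wx": 0,"wy": 0,"wz": 0,"tx": 1.08,"ty": 0,"tz": 2.75,"claw": 0},
    {"wx": 0,"wy": 0,"wz": 0,"tx": 1.45,"ty": 0,"tz": 3.3,"claw": 0},
    {"wx": 0,"wy": 0,"wz": 0,"tx": 1.8,"ty": 0,"tz": 3.8,"claw": 0},
    {"wx": 0,"wy": 0,"wz": 0,"tx": 2.2,"ty": 0,"tz": 4.25,"claw": 0},
    {"wx": 0,"wy": 0,"wz": 0,"tx": 2.2,"ty": 0,"tz": 4.25,"claw": 0}
  ]
}}

```text
time_s: 18.1
ee_pos: [0.5426, -0.173, 0.0738]
tcp_rot: [2.216, 2.217, 0.014]
contact_force: [-16.9, 1.0, 5.0]
gripper_width: 0.0158
```

Emit:
{"fn": "jog_arm", "kwargs": {
  "steps": [
    {"wx": 0,"wy": 0,"wz": 0,"tx": 0.4,"ty": 0,"tz": 0.55,"claw": 0},
    {"wx": 0,"wy": 0,"wz": 0,"tx": 0.85,"ty": 0,"tz": 1.05,"claw": 0},
    {"wx": 0,"wy": 0,"wz": 0,"tx": 1.3,"ty": 0,"tz": 1.45,"claw": 0},
    {"wx": 0,"wy": 0,"wz": 0,"tx": 1.75,"ty": 0,"tz": 1.85,"claw": 0},
    {"wx": 0,"wy": 0,"wz": 0,"tx": 2.3,"ty": 0,"tz": 2.2,"claw": 0},
    {"wx": 0,"wy": 0,"wz": 0,"tx": 2.85,"ty": 0,"tz": 2.55,"claw": 0},
    {"wx": 0,"wy": 0,"wz": 0,"tx": 2.85,"ty": 0,"tz": 2.55,"claw": 0}
  ]
}}

```text
time_s: 18.8
ee_pos: [0.5716, -0.1729, 0.1013]
tcp_rot: [2.215, 2.217, 0.015]
contact_force: [-7.0, 1.5, 1.2]
gripper_width: 0.016
```

```bash
python3 snap.py m3; python3 -c "
from h import *
crop('pics/side_m3.png','pics/s32.png',285,130,110,100,7)"
```

```text
{'time_s': 18.9, 'ee_pos': array([ 0.5716, -0.1729,  0.1013]), 'tcp_rot': array([2.2147, 2.2162, 0.0154]), 'contact_force': array([-6.5765, -0.9175, -0.01  ]), 'wrist_torque': array([0.0381, 1.4597, 0.0306]), 'gripper_width': 0.015688718560410566}
```

View pics/s32.png

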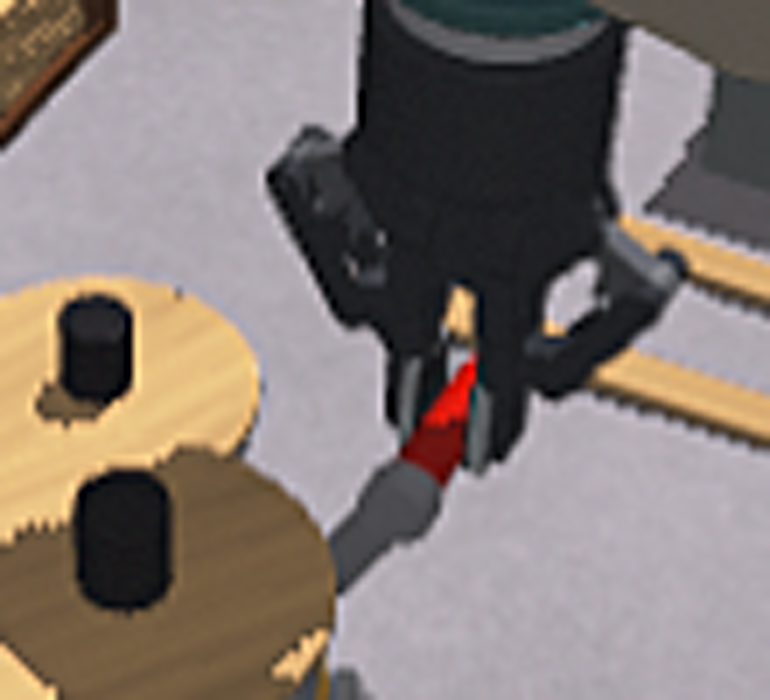

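```bash
python3 -c "
from h import *
print(atz('top',284.6+430/6,169.6+322/6,.05),atz('top',284.6+425/6,169.6+319/6,.05))
from scipy.optimize import least_squares
P=np.array([[.520,.0106],[.5226,.0299],[.5426,.0738],[.5716,.1013]])
for r in(.1,.102,None):
  f=lambda c:np.hypot(*(P-c[:2]).T)-(r or c[2])
  s=least_squares(f,[.62,.01,.1]);print(r,s.x,s.fun)
"
```

```text
[ 0.61898966 -0.11772458  0.05      ] [ 0.62010414 -0.11586699  0.05      ]
0.1 [0.62079949 0.01324335 0.1       ] [ 0.00083414 -0.00039787 -0.00109465  0.00086904]
0.102 [0.62269924 0.01217024 0.1       ] [ 0.00071124 -0.00034272 -0.00093509  0.00073873]
None [0.63545232 0.00495515 0.11558504] [ 5.18965925e-06 -8.69937852e-06  5.47021645e-06 -1.95862642e-06]
```

Emit:
{"fn": "jog_arm", "kwargs": {
  "steps": [
    {"wx": 0,"wy": 0,"wz": 0,"tx": 0.4,"ty": 0,"tz": 0.22,"claw": 0},
    {"wx": 0,"wy": 0,"wz": 0,"tx": 0.8,"ty": 0,"tz": 0.43,"claw": 0},
    {"wx": 0,"wy": 0,"wz": 0,"tx": 1.25,"ty": 0,"tz": 0.6,"claw": 0},
    {"wx": 0,"wy": 0,"wz": 0,"tx": 1.7,"ty": 0,"tz": 0.8,"claw": 0},
    {"wx": 0,"wy": 0,"wz": 0,"tx": 2.2,"ty": 0,"tz": 0.95,"claw": 0},
    {"wx": 0,"wy": 0,"wz": 0,"tx": 2.7,"ty": 0,"tz": 1.07,"claw": 0},
    {"wx": 0,"wy": 0,"wz": 0,"tx": 2.7,"ty": 0,"tz": 1.07,"claw": 0}
  ]
}}

```text
time_s: 19.6
ee_pos: [0.5988, -0.1728, 0.1137]
tcp_rot: [2.215, 2.217, 0.015]
contact_force: [-7.8, 0.1, -0.9]
gripper_width: 0.0155
```

Emit:
{"fn": "jog_arm", "kwargs": {
  "steps": [
    {"wx": 0,"wy": 0,"wz": 0,"tx": 0.5,"ty": 0,"tz": 0.08,"claw": 0},
    {"wx": 0,"wy": 0,"wz": 0,"tx": 1.0,"ty": 0,"tz": 0.15,"claw": 0},
    {"wx": 0,"wy": 0,"wz": 0,"tx": 1.5,"ty": 0,"tz": 0.2,"claw": 0},
    {"wx": 0,"wy": 0,"wz": 0,"tx": 2.0,"ty": 0,"tz": 0.22,"claw": 0},
    {"wx": 0,"wy": 0,"wz": 0,"tx": 2.3,"ty": 0,"tz": 0.22,"claw": 0},
    {"wx": 0,"wy": 0,"wz": 0,"tx": 2.3,"ty": 0,"tz": 0.22,"claw": 0},
    {"wx": 0,"wy": 0,"wz": 0,"tx": 2.3,"ty": 0,"tz": 0.22,"claw": 0}
  ]
}}

```text
time_s: 20.3
ee_pos: [0.6216, -0.1726, 0.1177]
tcp_rot: [2.215, 2.217, 0.014]
contact_force: [-8.9, 0.1, 0.3]
gripper_width: 0.0156
```

```bash
python3 snap.py m4; python3 -c "
from h import *
crop('pics/side_m4.png','pics/s33.png',255,120,130,115,6)
crop('pics/top_m4.png','pics/t33.png',285,130,120,130,5)"
```

```text
{'time_s': 20.4, 'ee_pos': array([ 0.6216, -0.1727,  0.1177]), 'tcp_rot': array([2.2152, 2.2172, 0.0136]), 'contact_force': array([-7.9639, -0.7981, -0.1393]), 'wrist_torque': array([-0.06  ,  2.1903,  0.043 ]), 'gripper_width': 0.015202584499620576}
```

View pics/s33.png

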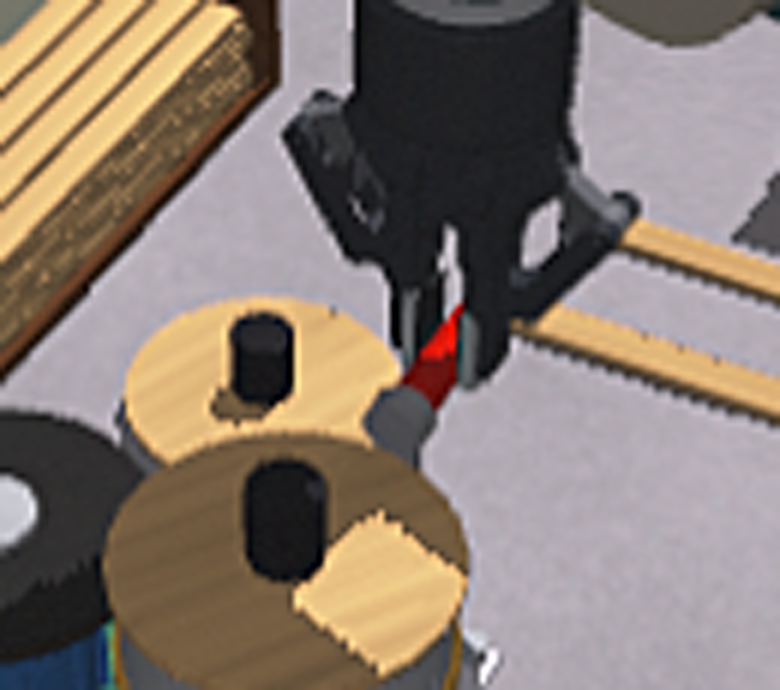

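View pics/t33.png

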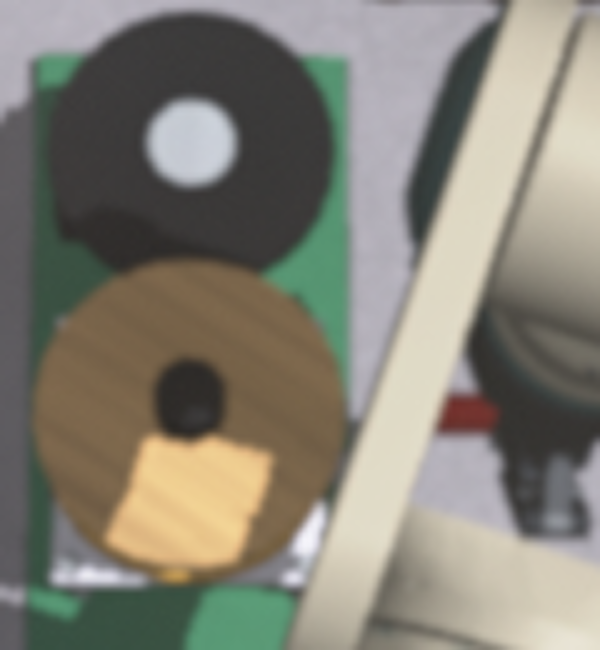

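```bash
python3 -c "
from h import *
print('handle x (top, z=.15)',atz('top',284.6+472/5,129.6+413/5,.15))
print('side crossing', [atz('side',254.6+435/6,119.6+350/6,z).round(4) for z in(.145,.15,.155)])
P=np.array([[.520,.0106],[.5226,.0299],[.5426,.0738],[.5716,.1013],[.5988,.1137],[.6216,.1177]])
for r in(.1,.102,.104,None):
  f=lambda c:np.hypot(*(P-c[:2]).T)-(r or c[2])
  s=least_squares(f,[.62,.01,.1]);c=s.x;print(r,c,s.fun.round(4),'q',np.pi/2-np.arctan2(c[0]-.6216,.1177-c[1]))
"
```

```text
handle x (top, z=.15) [ 0.62212645 -0.15539004  0.15      ]
side crossing [array([ 0.628 , -0.1777,  0.145 ]), array([ 0.6256, -0.1726,  0.15  ]), array([ 0.6232, -0.1675,  0.155 ])]
0.1 [0.62175063 0.01596319 0.1       ] [ 0.0019  0.0001 -0.002  -0.001   0.0004  0.0017] q 1.569315720799351
0.102 [0.6234763  0.01437366 0.1       ] [ 0.0015  0.0001 -0.0016 -0.0008  0.0003  0.0013] q 1.5526393571026595
0.104 [0.62519326 0.01279234 0.1       ] [ 0.0012  0.     -0.0013 -0.0005  0.0003  0.001 ] q 1.5365580795342066
None [0.63119986 0.00725951 0.1110741 ] [ 0.0002 -0.0001 -0.0003  0.0003  0.0002 -0.0002] q 1.4840908873001382
```

```bash
python3 -c "
from h import *
a=cv2.imread('pics/top0.png')[210:240,340:380];b=cv2.imread('pics/top_m4.png')[200:230,365:405]
f=lambda i:cv2.resize(i,None,fx=10,fy=10,interpolation=cv2.INTER_NEAREST)
c=np.vstack([f(a),f(b)]);cv2.imwrite('pics/cmp.png',np.clip(c*1.3,0,255).astype(np.uint8))
for u in(375,377,379,381): print(u,[tuple(cv2.imread('pics/top_m4.png')[v,u]) [2] for v in range(205,220)])
for u in(353,355,357): print(u,[int(cv2.imread('pics/top0.png')[v,u].mean()) for v in range(214,232)])
"
```

```text
375 [np.uint8(191), np.uint8(182), np.uint8(167), np.uint8(144), np.uint8(120), np.uint8(112), np.uint8(114), np.uint8(114), np.uint8(111), np.uint8(106), np.uint8(105), np.uint8(120), np.uint8(150), np.uint8(172), np.uint8(180)]
377 [np.uint8(175), np.uint8(177), np.uint8(166), np.uint8(141), np.uint8(117), np.uint8(110), np.uint8(114), np.uint8(116), np.uint8(113), np.uint8(108), np.uint8(105), np.uint8(121), np.uint8(150), np.uint8(173), np.uint8(180)]
379 [np.uint8(119), np.uint8(135), np.uint8(140), np.uint8(130), np.uint8(114), np.uint8(111), np.uint8(115), np.uint8(115), np.uint8(113), np.uint8(107), np.uint8(106), np.uint8(122), np.uint8(152), np.uint8(174), np.uint8(181)]
381 [np.uint8(55), np.uint8(61), np.uint8(69), np.uint8(76), np.uint8(84), np.uint8(98), np.uint8(110), np.uint8(114), np.uint8(113), np.uint8(107), np.uint8(105), np.uint8(117), np.uint8(145), np.uint8(165), np.uint8(173)]
353 [117, 120, 121, 116, 106, 111, 134, 159, 172, 180, 177, 157, 123, 86, 67, 65, 65, 66]
355 [147, 148, 147, 143, 135, 128, 141, 166, 187, 192, 181, 157, 125, 93, 80, 81, 93, 112]
357 [168, 169, 170, 168, 163, 151, 149, 167, 186, 192, 181, 156, 129, 120, 131, 140, 150, 161]
```

View pics/cmp.png

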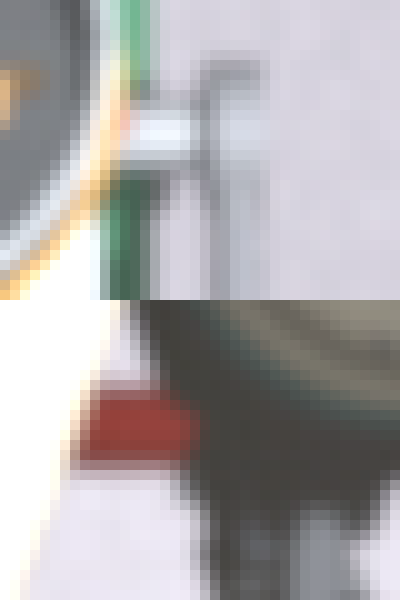

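```bash
python3 -c "
from h import *
for v in(222.4,222.8,223.2): print('shaft',atz('top',356,v,.05)[0])
for v in(212.2,212.6): print('handle',atz('top',377,v,.15)[0])
"
```

```text
shaft 0.6209517131020682
shaft 0.6200428574016534
shaft 0.6191342656060794
handle 0.6220787955863845
handle 0.6212593552621046
```

```bash
python3 snap.py m5; python3 snap.py m6; python3 snap.py m7; python3 - <<'E'
from fit import *
T=np.array([(33,410),(345,410),(190,258),(70,320),(310,320),(40,450),(340,450)])/5+[284.6,129.6]
for z in(.162,.164): print(z,fitc({'top':T},.062,[.615,-.04],z))
k=tri(np.array([189,392])/5+[284.6,129.6],np.array([287,480])/6+[254.6,119.6]);print('knob top',k)
E
```

```text
{'time_s': 20.5, 'ee_pos': array([ 0.6215, -0.1726,  0.1177]), 'tcp_rot': array([2.2152, 2.2173, 0.0136]), 'contact_force': array([-9.3452,  0.4817, -0.0614]), 'wrist_torque': array([-0.0074,  2.1525,  0.045 ]), 'gripper_width': 0.015321462807524003}
{'time_s': 20.6, 'ee_pos': array([ 0.6216, -0.1726,  0.1178]), 'tcp_rot': array([2.2152, 2.2172, 0.0137]), 'contact_force': array([-9.9543, -0.6849,  0.1759]), 'wrist_torque': array([-0.0245,  2.1324,  0.0148]), 'gripper_width': 0.015694662055214196}
{'time_s': 20.7, 'ee_pos': array([ 0.6216, -0.1726,  0.1177]), 'tcp_rot': array([2.2151, 2.2172, 0.0137]), 'contact_force': array([-8.6967, -0.4982,  0.7071]), 'wrist_torque': array([-0.049 ,  2.1383,  0.0522]), 'gripper_width': 0.015576788586823912}
0.162 (array([ 0.61836485, -0.04223188]), np.float64(0.703024459997989), np.float64(0.5005185901850354))
0.164 (array([ 0.61778269, -0.04224015]), np.float64(0.7297041458314457), np.float64(0.5485541692380475))
knob top (array([ 0.6168373 , -0.04225003,  0.19952179]), np.float64(0.0019069981720102433))
```

View pics/side_m7.png

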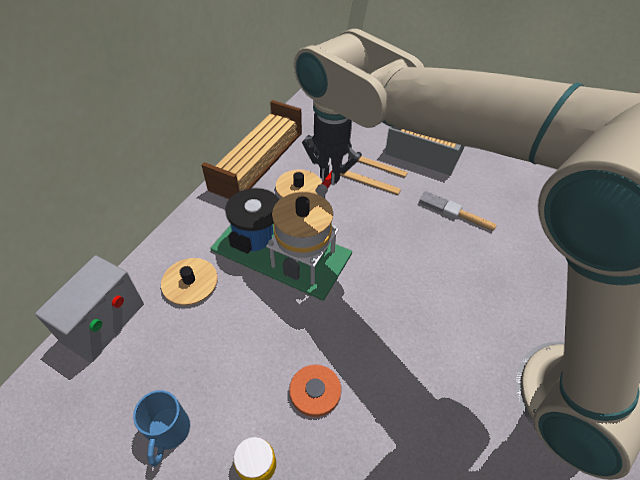

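The cover is seated and raised: knob top at 0.1995 m, against 0.198 m expected. The lever is upright and held, and the bystanders have not moved.

```bash
python3 -c "
from station import sign_off
print(sign_off())"
```

```text
the job is handed in; nothing more can be done
None
```

The wooden cover is on the tub, seated and level, and released. The cam lever is upright with the gripper still holding its handle, and I handed the job in at about 21 s on the robot's clock.

**What went wrong along the way**
- **Cover pick-up:** I took the cover nearest the base (0.66 m away; the other two are 0.79 and 0.82 m). The first grasp closed on top of the knob, because the real fingertips sit about 25 mm higher than the reported tool position. The cover did not move, and a lower grasp held.
- **Lever:** The first grip on the handle was too shallow and slipped off near the top, so the lever fell back. I gripped again about 20 mm deeper and swung it up, which held.

**Last checks**
- **Cover height:** The knob's top measures 0.1995 m, against 0.198 m expected for a seated cover at full lift. The cover looks level in both views.
- **Lever angle:** In the top camera the handle is 1–2 mm in x past straight above the shaft, with about 2 mm of uncertainty. A circle fit with the stated 100 mm radius gives 1.57 rad. A fit with the radius left free gives about 1.48 rad; I trusted it less because the handle may have shifted in the pads.
- **Grip:** The opening (about 15.5 mm) and the arm's pose were steady, with about 9 N on the tool. That is more than the stated 3 to 6 N.
- **Bystanders:** None show movement in the last side picture.

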